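# Load a vacuum leak-test box with the filled pots

### The arm

A 6-joint arm with a two-finger parallel gripper is mounted at the origin on a cart in front of the work surface, level with it; the furniture and walls round the work are solid. World frame = base frame: x ahead of the robot, y to its left, z up, the work surface at z = 0. Lengths are in mm, angles in rad, forces in N, time in s.
With the tool pointing down it reaches from about 400 to 925 mm from the base axis. Payload 12.5 kg.
Tool frame: the origin (TCP) lies at the very end of the fingers, on their centre line; the grasp point (between the pads) lies 19 mm behind it; z points along the fingers, y is the direction in which the jaws open and shut (so a half turn about z gives the same grasp; the last joint's range is limited). The gripper opens to 95 mm and grips with 3 to 60 N. Pads are 20 mm wide; open, the fingers measure 119 mm over their backs; the gripper's body (75 mm by 180 mm) begins 59 mm behind the grasp point.
Start: joints at [1.157, 0.491, 1.559, -0, 1.092, -0.106], TCP at [189.335, 595.65, 214.661] pointing down, gripper open.
Joint ranges: [-3.1, 3.1], [-0.84, 2.19], [0.05, 2.79], [-1.13, 4.28], [0.06, 2.93], [-2.69, 2.69]. Speed limits (rad/s): [2.22, 2.22, 2.79, 3.14, 3.14, 3.14].

### API

Orientations are given as [roll, pitch, yaw] about the fixed x, y, z axes, in that order (R = Rz(yaw) Ry(pitch) Rx(roll)).
In Python, from cell import env, read_camera, get_calibration gives the robot as it stands.
- The arm moves only by the tool arm_command, never from a script. Its argument "targets" is a list of rows, each a list of 3 entries, a list of its own where there are three numbers: the turn, a rotation vector about the tool's x, y, z in rad, then the shift along the tool's x, y, z in m, then the closure in counts, from 0 (fully open) to 255 (shut). In form: [[[rx, ry, rz], [tx, ty, tz], fingers], ...]. A call has 1 to 8 rows; each row is the pose to reach, as a shift and turn from the pose commanded when the call began, along the tool's axes at that moment; what a row does not reach only later rows make up. A row lasts 1/10 s, in which the tool goes at most 50 mm and 8.59 degrees, less where a joint would pass 70% of its speed; a pose out of reach is approached as far as the arm can. A call with a gripper value outside its range is refused whole. The fingers move at their own pace and stop on an object; the grip force is fixed at half the most. Time passes only in rows, so rows that repeat a pose let the fingers close. It gives the time, the measured TCP pose, the force and the opening at its end, in the units of the state.
- env.state(): the state, without advancing time (a new reading comes with each control period).
- read_camera(name): name is "scene" or "side" or "wrist"; returns (picture, depth): 400x640x3 uint8, blue, green, red; 400x640 float32, mm along the optical axis (not along the pixel's ray), 0 where there is no reading.
- get_calibration(name): a dict with "vfov" (degrees; the focal length in pixels is half the picture's height over the tangent of half this angle, whatever the lens; pixels are square), "cx", "cy" (the principal point, pixels), "world_from_camera" (4x4, takes a point from camera to world coordinates). Camera axes: x right, y down, z forward; pixel columns grow to the right and rows downward; lengths in mm; the calibration is good to about 2 mm. A picture is of the moment at which its call begins: read the wrist's pose just before it. get_calibration takes no time and is no camera call; for the wrist camera it gives the pose at the moment of the call.
- env.job_done(): hands the job in, once; it reports no verdict.
The state is a dict: "t": time; "joints": joint angles; "qvel": joint speeds; "tau": joint torques, N m; "eef_pos": TCP position; "tcp_rot": TCP orientation; "ft_force": force on the tool from outside, world axes, zero at the start; "moment": the same for the moment, N m; "opening": opening from 0.0 (shut) to 1.0 (fully open).
Only numpy, scipy, OpenCV 4.12 (cv2) and the standard library are available. Lean on these libraries where they do the work, as an engineer would, in place of code of your own. Each camera call takes 0.05 s, during which the arm holds its last target.

### The job

Get the little pots ready for their leak test: open the vent valve of the grey test box fully by turning its black knob anticlockwise (the stem rises as it turns), then swing the box's lid up and over until it stays open by itself. Stand every small pot there is (clear ones with black caps, amber ones with cream lids) upright on the floor of the box, side by side, then shut the lid and screw the vent valve fully down again. Leave the aluminium flask where it stands.

Things in the scene. Friction and masses are not known exactly. Their poses are not given: they have to be found in the camera images.
- leak_box: fixed grey metal vacuum box, 142 (x) by 252 (y) mm, rim 62 mm above the table; open chamber inside 130 by 240 mm, its floor 16 mm above the table, walls 6 mm. Origin on the table under its centre, z up, its x points from its front to its hinge side (away from the robot), y to its left, where the vent valve stands
- lid (a joint): angle of the box's lid, rad: 0 shut, grows as it swings up and back about the hinge on the far side, stop at 1.92 (leaning back). Balance is near 1.57: beyond it the lid falls open on to the stop and stays there, below it it falls shut, damped. 142 x 252 x 10 mm frame with a clear pane, 0.25 kg
- lid_hinge (a point): middle of the lid's hinge axis (along the box's y), 78 mm behind the box's centre and 68 mm above the table, in the lid's mid-plane
- lid_bar (a point): middle of the lid's handle: a round steel bar, 12 mm thick and 110 mm long along the box's y, in the lid's mid-plane, 190 mm from the hinge axis; two 10 mm rods join its ends to the lid's front edge, leaving a gap of 35 mm between bar and lid. With the lid shut it stands out in front of the box, 68 mm above the table
- knob (a joint): turn of the vent valve's knob, rad: 0 screwed fully down (shut) to 3.6 fully open, anticlockwise from above positive; end stops at both. Knob and stem rise 4.2 mm per radian (15 mm in all); it stays where it is left, friction about 0.06 N m
- knob_grip (a point): centre of the black ribbed round knob on its vertical axis, 200 mm to the left of the box's centre and 10 mm nearer the front: 41 mm across, 26 mm high; this point is 13 mm below its top and rises with it, from 101 mm above the table when shut. The brass valve body below it is 32 mm across
- pot_1_mid (a point): small closed clear scent pot, upright and loose on the table to the robot's right of the box: round, 33 mm across, 34 mm high, with a narrower black cap (28 mm). May be absent. The point is its centre, half-way up (17 mm above its foot); z is its upright axis
- pot_2_mid (a point): small closed clear scent pot, upright and loose on the table to the robot's right of the box: round, 33 mm across, 34 mm high, with a narrower black cap (28 mm). May be absent. The point is its centre, half-way up (17 mm above its foot); z is its upright axis
- pot_3_mid (a point): small closed amber pot, upright and loose on the table to the robot's right of the box: round, 54 mm across, 32 mm high, with a cream lid. May be absent. The point is its centre, half-way up (16 mm above its foot); z is its upright axis
- pot_4_mid (a point): small closed amber pot, upright and loose on the table to the robot's right of the box: round, 54 mm across, 32 mm high, with a cream lid. May be absent. The point is its centre, half-way up (16 mm above its foot); z is its upright axis
- flask_mid (a point): small upright aluminium flask, 41 mm across, 106 mm high, loose, behind the pots; not part of the job. The point is its centre, half-way up
Mind the look-alikes: they are no part of the job. Several things look just like the part that bears flask_mid: the one meant starts farthest to the robot's left. What is shaped like the part that bears pot_4_mid but pink is not meant.

How it is judged (in metres and radians):
On the way, in this order (a step that is already met when the one before it is completed fails the run):
1. the vent valve is fully open (value of joint knob above 3.4 rad), for 0.2 s.
2. the lid stands open by itself, not touched by the robot (value of joint lid above 1.7 rad and contact force between the fingers and lid below 0.3 N), for 0.4 s.
3. all pots stand upright in the box, let go, with the lid open (x of pot_1_mid in the frame of leak_box between -0.065 and 0.065 m and y of pot_1_mid in the frame of leak_box between -0.12 and 0.12 m and z of pot_1_mid in the frame of leak_box between 0.025 and 0.042 m and angle between each of pot_1_mid, pot_2_mid, pot_3_mid, pot_4_mid's own z axis and vertical below 0.2 rad and x of pot_2_mid in the frame of leak_box between -0.065 and 0.065 m and y of pot_2_mid in the frame of leak_box between -0.12 and 0.12 m and z of pot_2_mid in the frame of leak_box between 0.025 and 0.042 m and x of pot_3_mid in the frame of leak_box between -0.065 and 0.065 m and y of pot_3_mid in the frame of leak_box between -0.12 and 0.12 m and z of pot_3_mid in the frame of leak_box between 0.025 and 0.042 m and x of pot_4_mid in the frame of leak_box between -0.065 and 0.065 m and y of pot_4_mid in the frame of leak_box between -0.12 and 0.12 m and z of pot_4_mid in the frame of leak_box between 0.025 and 0.042 m and value of joint lid above 1.5 rad and contact force between the fingers and pot_1 below 0.3 N and contact force between the fingers and pot_2 below 0.3 N and contact force between the fingers and pot_3 below 0.3 N and contact force between the fingers and pot_4 below 0.3 N), for 0.2 s.
4. the lid is shut (value of joint lid below 0.05 rad), for 0.2 s.
5. the vent valve is screwed fully down (value of joint knob below 0.15 rad), for 0.2 s.
At the end, for the whole second after the job is handed in: Every pot present stands upright (within 0.2 rad) and at rest on the floor of the box, the lid is shut (joint below 0.05 rad), the valve knob is screwed down (below 0.15 rad), and the flask stands upright within 5 cm of its place (x of pot_1_mid in the frame of leak_box between -0.065 and 0.065 m and y of pot_1_mid in the frame of leak_box between -0.12 and 0.12 m and z of pot_1_mid in the frame of leak_box between 0.025 and 0.042 m and angle between each of pot_1_mid, pot_2_mid, pot_3_mid, pot_4_mid, flask_mid's own z axis and vertical below 0.2 rad and x of pot_2_mid in the frame of leak_box between -0.065 and 0.065 m and y of pot_2_mid in the frame of leak_box between -0.12 and 0.12 m and z of pot_2_mid in the frame of leak_box between 0.025 and 0.042 m and x of pot_3_mid in the frame of leak_box between -0.065 and 0.065 m and y of pot_3_mid in the frame of leak_box between -0.12 and 0.12 m and z of pot_3_mid in the frame of leak_box between 0.025 and 0.042 m and x of pot_4_mid in the frame of leak_box between -0.065 and 0.065 m and y of pot_4_mid in the frame of leak_box between -0.12 and 0.12 m and z of pot_4_mid in the frame of leak_box between 0.025 and 0.042 m and value of joint lid below 0.05 rad and value of joint knob below 0.15 rad and distance of flask_mid from where it was at the start of the episode below 0.05 m and linear speed of each of pot_1, pot_2, pot_3, pot_4 below 0.03 m/s); the robot touches nothing.
It fails at once if the flask is moved more than 5 cm or knocked over (distance of flask_mid from where it was at the start of the episode above 0.05 m or angle between flask_mid's own z axis and vertical above 0.6 rad).
Of pot_1, pot_2, pot_3, pot_4 only 2 to 4 are there at a start; the rules pass over those that are not, and their reading is None.
At some moment in a run one of pot_1, pot_2, pot_3, pot_4 may be knocked a few centimetres aside while the robot is not near it.
It also fails if it takes over 210 s, if anything falls off the work surface, if the arm or the gripper's body presses on something with over 40 N, if the wrist force passes 120 N, or if a joint passes its speed limit or range.

## Working session

There is one attempt and no reset: what is moved stays moved. The work goes in short steps, Python scripts to look and compute and a tool call to move; the robot and the scene stay as the last step left them, time stands still between calls to the robot, and variables do not carry over. Pictures are saved under pics/ and viewed, and the job is handed in when it is done.

Besides the shell and the picture viewer there is one more tool, called in YAML: its name, and indented under it one key for each argument. arm_command: Moves the arm, as the interface text tells. Its arguments: {"type":"object","properties":{"targets":{"type":"array"}},"required":["targets"]}

```bash
ls; mkdir -p pics; python3 - <<'E'
from cell import env, read_camera, get_calibration
import cv2
print(env.state())
for n in ["scene","side","wrist"]:
    p,d=read_camera(n); cv2.imwrite(f"pics/{n}0.png",p); c=get_calibration(n); print(n,c)
E
```

```text
pics
{'t': 0.0, 'joints': array([ 1.15739798e+00,  4.91522459e-01,  1.55942242e+00, -3.41475661e-05,
        1.09165150e+00, -1.05625285e-01]), 'qvel': array([ 0.00054939, -0.00061745, -0.00066833, -0.00036423, -0.00107762,
        0.00281181]), 'tau': array([-3.15462159e-03, -6.12637925e+01, -2.58177906e+01,  6.90663094e-02,
        4.82232857e-02, -9.61825572e-05]), 'eef_pos': array([189.248513  , 595.42950066, 214.0940916 ]), 'tcp_rot': array([-3.14059132e+00, -7.57049807e-05,  2.83383531e+00]), 'ft_force': array([ 0.00516471,  0.2749634 , -0.16645876]), 'moment': array([ 0.00402238,  0.04194612, -0.06341057]), 'opening': 1.0014927995873322}
scene {'vfov': 46.65034545241739, 'cx': 323.6591472929252, 'cy': 203.76543447358955, 'world_from_camera': array([[ 8.72507264e-01, -2.23819282e-01,  4.34322465e-01,
        -5.69816949e+01],
       [-4.88407178e-01, -3.74476586e-01,  7.88178733e-01,
        -1.06189145e+03],
       [-1.37660044e-02, -8.99817879e-01, -4.36048485e-01,
         6.35614553e+02],
       [ 0.00000000e+00,  0.00000000e+00,  0.00000000e+00,
         1.00000000e+00]])}
[... 195 characters left out ...]
   [-1.98433046e-01, -4.93317423e-01,  8.46913364e-01,
        -1.02354392e+03],
       [-1.42272451e-02, -8.62555559e-01, -5.05762289e-01,
         6.55737499e+02],
       [ 0.00000000e+00,  0.00000000e+00,  0.00000000e+00,
         1.00000000e+00]])}
wrist {'vfov': 71.01158212944507, 'cx': 321.05341616987636, 'cy': 201.8508893987739, 'world_from_camera': array([[ 3.01974020e-01,  9.25678160e-01,  2.27885136e-01,
         1.25855770e+02],
       [ 9.53315993e-01, -2.93080205e-01, -7.27503248e-02,
         6.15457020e+02],
       [-5.54764372e-04,  2.39215253e-01, -9.70966403e-01,
         3.85012996e+02],
       [ 0.00000000e+00,  0.00000000e+00,  0.00000000e+00,
         1.00000000e+00]])}
```

View pics/scene0.png

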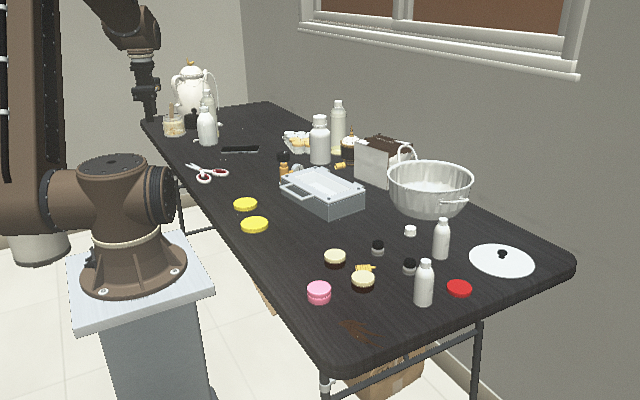

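View pics/side0.png

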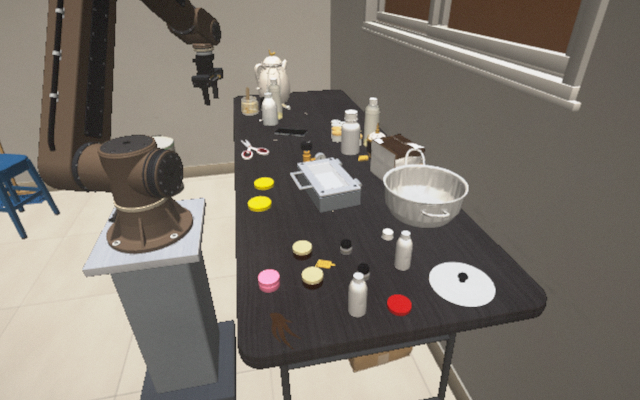

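View pics/wrist0.png

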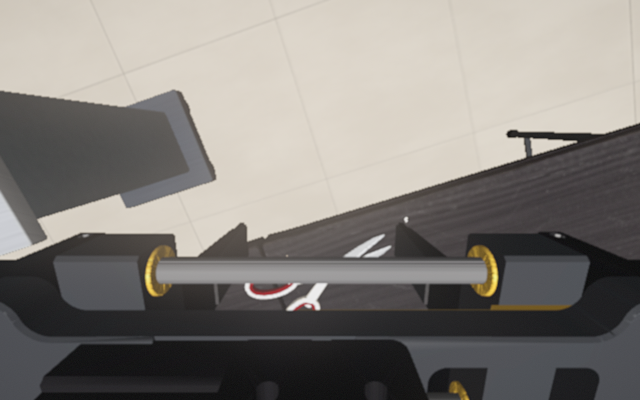

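The scene view has the box at about (323,190), black-capped clear pots at (378,248) and (409,267), amber pots with cream lids at (335,257) and (362,281), and a pink decoy at (319,292). The white flasks are at (441,240) and (424,283). I'll enlarge these.

```bash
cat > h.py <<'E'
from cell import env, read_camera, get_calibration
import cv2, numpy as np
from scipy.spatial.transform import Rotation as R
def cal(n):
    c=get_calibration(n); f=200/np.tan(np.radians(c['vfov']/2)); return f,c['cx'],c['cy'],np.array(c['world_from_camera'])
def onplane(c,u,v,z):
    f,cx,cy,T=c; d=T[:3,:3]@np.array([(u-cx)/f,(v-cy)/f,1]); o=T[:3,3]; return o+d*(z-o[2])/d[2]
def atdepth(c,u,v,dep):
    f,cx,cy,T=c; return T[:3,:3]@(np.array([(u-cx)/f,(v-cy)/f,1])*dep)+T[:3,3]
def proj(c,p):
    f,cx,cy,T=c; q=T[:3,:3].T@(np.array(p)-T[:3,3]); return cx+f*q[0]/q[2],cy+f*q[1]/q[2]
def cloud(c,d):
    f,cx,cy,T=c; v,u=np.mgrid[:400,:640]
    q=np.stack([(u-cx)/f*d,(v-cy)/f*d,d],-1); return q@T[:3,:3].T+T[:3,3]
def tool():
    s=env.state(); return np.array(s['eef_pos']),R.from_euler('xyz',s['tcp_rot'])
E
python3 - <<'E'
from h import *
p,d=read_camera('scene');np.save('s0.npy',d);q,e=read_camera('side');np.save('e0.npy',e)
cv2.imwrite('pics/a1.png',cv2.resize(p[140:310,250:490],None,fx=3.3,fy=3.3,interpolation=cv2.INTER_CUBIC))
cv2.imwrite('pics/a2.png',cv2.resize(q[130:330,240:440],None,fx=3,fy=3,interpolation=cv2.INTER_CUBIC))
E
```

```text
(no output)
```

View pics/a1.png

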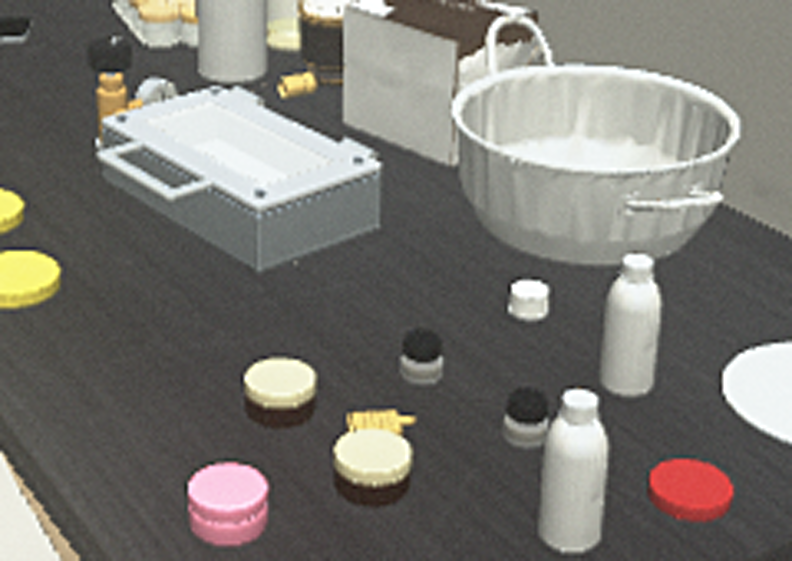

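View pics/a2.png

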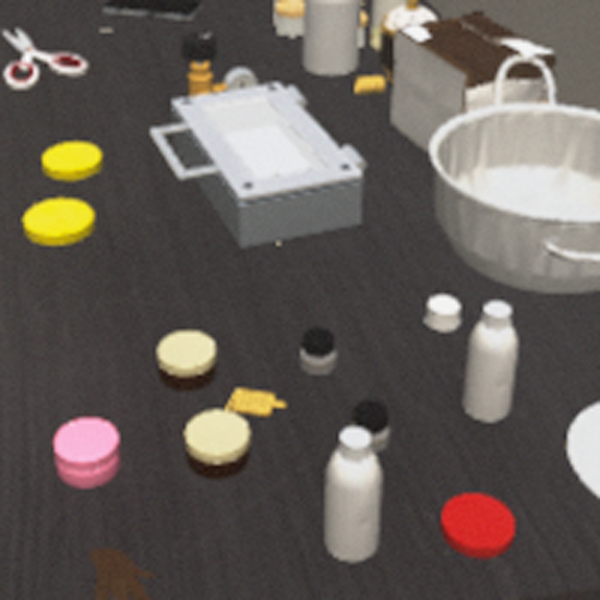

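The crops show all four pots, the pink decoy, two flasks, and the knob on its brass body at scene (283,157), left of the box. Next I measure positions by ray casting.

```bash
python3 - <<'E'
from h import *
for n,f,off,sc,pts in [('scene','s0.npy',(250,140),3.3,dict(knobtop=(110,40),knob=(110,55),cr1=(280,382),cr2=(372,456),bk1=(422,340),bk2=(528,400),flA=(637,263),flB=(580,400),pink=(228,490))),
 ('side','e0.npy',(240,130),3,dict(knob=(199,48),cr1=(187,352),cr2=(218,436),bk1=(318,338),bk2=(370,412),flA=(497,310),flB=(355,438),pink=(87,440)))]:
    c=cal(n); d=np.load(f)
    for k,(a,b) in pts.items():
        u,v=a/sc+off[0],b/sc+off[1]; z={'k':101,'c':32,'b':34,'f':106,'p':32}[k[0]]
        print(n,k,round(u,1),round(v,1),'plane',onplane(c,u,v,z).round(0),'depth',atdepth(c,u,v,d[int(round(v)),int(round(u))]).round(0))
# box lid
c=cal('side');d=np.load('e0.npy');P=cloud(c,d)
m=(d>0)&(P[...,2]>58)&(P[...,2]<85)&(P[...,0]>350)&(P[...,0]<900)&(P[...,1]>-150)&(P[...,1]<350)
n,l,s,ce=cv2.connectedComponentsWithStats(m.astype(np.uint8))
for i in range(1,n):
    if s[i,4]>30: print(s[i],P[l==i].min(0).round(),P[l==i].max(0).round(),P[l==i].mean(0).round())
E
```

```text
scene knobtop 283.3 152.1 plane [555. 332. 101.] depth [539. 294. 115.]
scene knob 283.3 156.7 plane [536. 290. 101.] depth [530. 276. 107.]
scene cr1 334.8 255.8 plane [ 426. -237.   32.] depth [ 425. -239.   33.]
scene cr2 362.7 278.2 plane [ 433. -349.   32.] depth [ 432. -350.   33.]
scene bk1 377.9 243.0 plane [ 549. -243.   34.] depth [ 549. -243.   34.]
scene bk2 410.0 261.2 plane [ 565. -350.   34.] depth [ 565. -350.   34.]
scene flA 443.0 219.7 plane [ 676. -331.  106.] depth [ 673. -333.  108.]
scene flB 425.8 261.2 plane [ 519. -452.  106.] depth [ 518. -452.  107.]
scene pink 319.1 288.5 plane [ 330. -333.   32.] depth [ 329. -335.   33.]
side knob 306.3 146.0 plane [538. 288. 101.] depth [536. 274. 107.]
side cr1 302.3 247.3 plane [ 433. -237.   32.] depth [ 434. -233.   29.]
side cr2 312.7 275.3 plane [ 440. -350.   32.] depth [ 440. -349.   31.]
side bk1 346.0 242.7 plane [ 553. -245.   34.] depth [ 553. -244.   33.]
side bk2 363.3 267.3 plane [ 568. -351.   34.] depth [ 569. -349.   33.]
side flA 405.7 233.3 plane [ 681. -331.  106.] depth [ 682. -327.  103.]
side flB 358.3 276.0 plane [ 522. -453.  106.] depth [ 523. -450.  103.]
side pink 269.0 276.7 plane [ 336. -332.   32.] depth [ 336. -331.   31.]
[302 151   8   7  47] [519. 272.  59.] [548. 295.  84.] [533. 281.  70.]
[371 152  23  19 140] [775.  71.  58.] [809. 223.  85.] [791. 148.  72.]
[ 290  158   72   41 1757] [450. -44.  58.] [669. 225.  76.] [567.  73.  70.]
[386 171  40  16 280] [742. -33.  58.] [900.  32.  85.] [833.  18.  72.]
[384 187  16  22 108] [ 723. -148.   58.] [740. -44.  85.] [ 730. -114.   72.]
```

```bash
cat >> h.py <<'E'
def plan(x,y,z,yaw,maxrot=1.2):
    s=env.state(); p=np.array(s['eef_pos']); r=R.from_euler('xyz',s['tcp_rot']); cy=s['tcp_rot'][2]
    if z is None: z=p[2]
    # route the yaw so that joint 6 stays in range: j6=j1+pi/2-yaw
    j6=s['joints'][5]; j1=s['joints'][0]; cur=j1+np.pi/2-j6; j1t=np.arctan2(y,x)
    best=[yw for yw in (yaw+2*np.pi*k for k in range(-2,3)) if abs(j1t+np.pi/2-yw)<2.6]
    yw=min(best,key=lambda a:abs(a-cur)); dy=yw-cur; st=np.clip(dy,-maxrot,maxrot) if maxrot else dy
    tgt=R.from_euler('xyz',[np.pi,0,cur+st])
    print('t',round(s['t'],2),'cur',p.round(1),'yaw',round(cur,3),'goal yaw',round(yw,3),'remaining after',round(dy-st,3),'j6 goal',round(j1t+np.pi/2-yw,2))
    print('  turn',(r.inv()*tgt).as_rotvec().round(4).tolist(),'shift m',(r.inv().apply(np.array([x,y,z])-p)/1000).round(4).tolist())
E
python3 - <<'E'
from h import *
plan(500,170,330,-0.24)
c=cal('side');P=cloud(c,np.load('e0.npy'))
m=(P[...,2]>150)&(P[...,0]>300)&(P[...,0]<1000)&(np.load('e0.npy')>0)&(P[...,1]<900)
n,l,s,ce=cv2.connectedComponentsWithStats(m.astype(np.uint8))
for i in range(1,n):
    if s[i,4]>15: print(s[i],P[l==i].min(0).round(),P[l==i].max(0).round())
E
```

```text
t 0.25 cur [189.3 595.6 214.4] yaw 2.834 goal yaw -0.24 remaining after -1.874 j6 goal 2.14
  turn [-0.0004, 0.0002, 1.2] shift m [-0.425, -0.3115, -0.1155]
[  369     0   271   294 40140] [ 971. -652.  150.] [1000.  900.  616.]
[264  65  17  31 106] [424. 847. 151.] [509. 886. 295.]
[364  98  16  18 199] [823. 430. 151.] [886. 485. 214.]
[344 110  13  11 134] [719. 390. 150.] [771. 448. 183.]
```

arm_command:
  targets:
    - [[0,0,0.15],[0,0,-0.05],0]
    - [[0,0,0.3],[-0.04,-0.03,-0.08],0]
    - [[0,0,0.45],[-0.08,-0.06,-0.115],0]
    - [[0,0,0.6],[-0.12,-0.09,-0.115],0]
    - [[0,0,0.75],[-0.16,-0.12,-0.115],0]
    - [[0,0,0.9],[-0.2,-0.15,-0.115],0]
    - [[0,0,1.05],[-0.24,-0.18,-0.115],0]
    - [[0,0,1.2],[-0.28,-0.21,-0.115],0]

```text
t: 1.05
eef_pos: [383.6, 322.4, 329.9]
tcp_rot: [3.141, -0.0, 1.628]
ft_force: [0.4, 1.3, -0.6]
opening: 0.996
```

```bash
python3 -c "
from h import *
plan(500,170,330,-0.24)"
```

```text
t 1.05 cur [383.6 322.4 329.9] yaw 1.628 goal yaw -0.24 remaining after -0.668 j6 goal 2.14
  turn [0.0002, -0.0005, 1.2] shift m [-0.1588, 0.1075, -0.0001]
```

arm_command:
  targets:
    - [[0,0,0.15],[-0.04,0.03,0],0]
    - [[0,0,0.3],[-0.08,0.055,0],0]
    - [[0,0,0.45],[-0.12,0.08,0],0]
    - [[0,0,0.6],[-0.159,0.1075,0],0]
    - [[0,0,0.75],[-0.159,0.1075,0],0]
    - [[0,0,0.9],[-0.159,0.1075,0],0]
    - [[0,0,1.05],[-0.159,0.1075,0],0]
    - [[0,0,1.2],[-0.159,0.1075,0],0]

```text
t: 1.85
eef_pos: [500.2, 172.1, 329.5]
tcp_rot: [-3.141, 0.0, 0.427]
ft_force: [0.7, 0.3, 0.9]
opening: 0.999
```

arm_command:
  targets:
    - [[0,0,0.14],[0,0,0],0]
    - [[0,0,0.28],[0,0,0],0]
    - [[0,0,0.42],[0,0,0],0]
    - [[0,0,0.56],[0,0,0],0]
    - [[0,0,0.668],[0,0,0],0]
    - [[0,0,0.668],[0,0,0],0]
    - [[0,0,0.668],[0,0,0],0]

```text
t: 2.55
eef_pos: [500.1, 172.3, 329.6]
tcp_rot: [-3.142, 0.0, -0.231]
ft_force: [-0.1, 0.6, 0.2]
opening: 0.999
```

```bash
python3 - <<'E'
from h import *
print(env.state()['eef_pos'],env.state()['joints'].round(2))
p,d=read_camera('wrist');cv2.imwrite('pics/w1.png',p);np.save('w1.npy',d);import pickle;pickle.dump(cal('wrist'),open('w1.pk','wb'))
E
```

```text
[500.14641054 172.3218736  329.5862785 ] [0.21 0.25 1.62 0.   1.27 2.01]
```

View pics/w1.png

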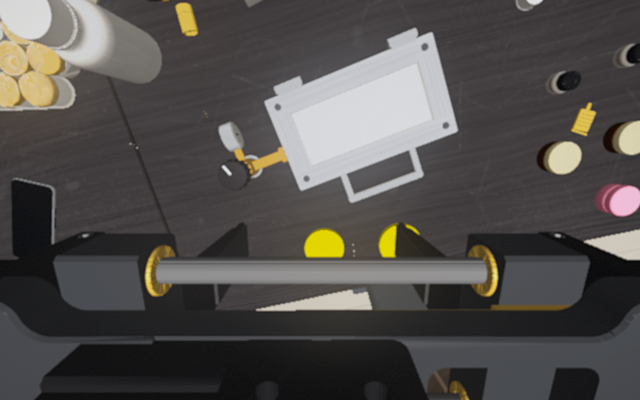

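The wrist view shows the lid with corners at about (267,103), (430,35), (458,130), (302,188). The bar is at (385,190) and the knob at (236,172). A gauge sits at (232,135), and the brass pipe runs towards the box.

```bash
python3 - <<'E'
from h import *
import pickle
c=pickle.load(open('w1.pk','rb'));d=np.load('w1.npy');P=cloud(c,d);im=cv2.imread('pics/w1.png')
v,u=np.mgrid[:400,:640]
m=((d>0)&(P[...,2]>55)&(P[...,2]<90)&(v<215)&(u>255)&(u<480)).astype(np.uint8)
m=cv2.morphologyEx(m,cv2.MORPH_OPEN,np.ones((3,3)))
o=cv2.morphologyEx(m,cv2.MORPH_CLOSE,np.ones((25,25)));o=m
n,l,s,ce=cv2.connectedComponentsWithStats(o);i=1+s[1:,4].argmax();print(s[i])
for g in (1,25):
    mm=(l==i).astype(np.uint8); mm=cv2.morphologyEx(mm,cv2.MORPH_OPEN,np.ones((g,g))) if g>1 else mm
    f=(cv2.findContours(mm,0,2)[0]); k=max(f,key=cv2.contourArea); print(cv2.boxPoints(cv2.minAreaRect(k)).round(0).tolist())
    w=np.array([onplane(c,a,b,73)[:2] for a,b in k[:,0]],np.float32); r=cv2.minAreaRect(w); print(r,cv2.boxPoints(r).round(0).tolist())
for n,a,b in [('FL',267,103),('BL',302,188),('BR',458,130),('FR',430,35)]: print(n,onplane(c,a,b,73).round(1))
for n,a,b in [('barL',350,199),('barR',421,175)]: print(n,onplane(c,a,b,72).round(1))
# knob
m=((d>0)&(P[...,2]>100)&(P[...,2]<125)&(u>200)&(u<265)&(v>145)&(v<200)).astype(np.uint8)
n,l,s,ce=cv2.connectedComponentsWithStats(m);i=1+s[1:,4].argmax();k=max(cv2.findContours((l==i).astype(np.uint8),0,2)[0],key=cv2.contourArea)
(a,b),rr=cv2.minEnclosingCircle(k);print('knob px',a,b,rr,'ht',np.median(P[l==i][:,2]),onplane(c,a,b,114).round(1), 'cloud mean',P[l==i].mean(0).round(1))
cv2.imwrite('pics/w1k.png',cv2.resize(im[100:220,180:330],None,fx=5,fy=5,interpolation=cv2.INTER_CUBIC))
E
```

```text
[  265    28   193   174 18784]
[[260.0, 91.0], [428.0, 22.0], [481.0, 152.0], [313.0, 220.0]]
((558.4944458007812, 90.63189697265625), (200.3087158203125, 250.5864715576172), 7.820542812347412) [[442.0, 201.0], [476.0, -47.0], [675.0, -20.0], [641.0, 228.0]]
[[348.0, 100.0], [405.0, 100.0], [405.0, 161.0], [348.0, 161.0]]
((548.7646484375, 75.92459869384766), (85.28624725341797, 87.90550231933594), 78.13983917236328) [[497.0, 43.0], [583.0, 25.0], [601.0, 109.0], [515.0, 127.0]]
FL [623.8 223.3  73. ]
BL [491.  204.5  73. ]
BR [523. -41.  73.]
FR [657.8 -18.   73. ]
barL [456.6 135.6  72. ]
barR [468.8  21.5  72. ]
knob px 234.01162719726562 173.8023223876953 17.030637741088867 ht 115.79612269954254 [539.1 286.8 114. ] cloud mean [538.7 287.  114.8]
```

View pics/w1k.png

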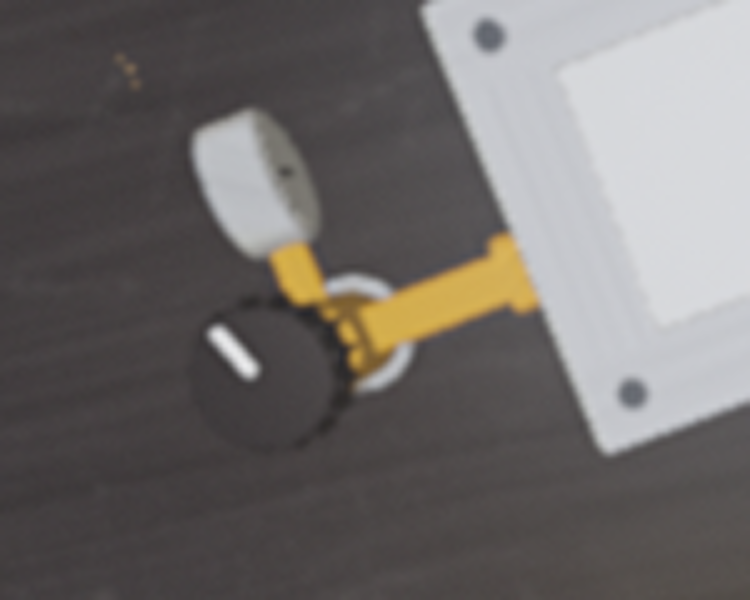

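```bash
python3 - <<'E'
from h import *
import pickle
c=pickle.load(open('w1.pk','rb'));d=np.load('w1.npy');P=cloud(c,d)
for n,a,b in [('gauge',230,135),('gauge2',226,128),('gaugeR',240,145),('gpipe',239,154),('pipe',268,158),('pipe2',254,166)]: print(n,P[b,a].round(0), np.hypot(P[b,a,0]-538.7,P[b,a,1]-286.9).round(0))
plan(538.7,286.9,200,-0.24)
E
```

```text
gauge [594. 292.  62.] 55.0
gauge2 [605. 296.  59.] 67.0
gaugeR [576. 285.  52.] 37.0
gpipe [563. 292.  48.] 25.0
pipe [546. 248.  48.] 39.0
pipe2 [539. 274.  49.] 13.0
t 2.6 cur [500.2 172.3 329.6] yaw -0.231 goal yaw -0.24 remaining after 0.0 j6 goal 2.3
  turn [-0.0001, 0.0, 0.0088] shift m [0.0113, -0.1204, 0.1296]
```

arm_command:
  targets:
    - [[0,0,0.01],[0.003,-0.04,0.02],0]
    - [[0,0,0.01],[0.006,-0.08,0.05],0]
    - [[0,0,0.01],[0.0113,-0.1204,0.09],0]
    - [[0,0,0.01],[0.0113,-0.1204,0.13],0]
    - [[0,0,0.01],[0.0113,-0.1204,0.17],0]
    - [[0,0,0.01],[0.0113,-0.1204,0.19],0]
    - [[0,0,0.01],[0.0113,-0.1204,0.19],0]

```text
t: 3.3
eef_pos: [537.9, 286.4, 136.7]
tcp_rot: [3.139, 0.004, -0.242]
ft_force: [-0.3, 0.1, 0.5]
opening: 1.0
```

```bash
python3 - <<'E'
from h import *
plan(538.7,286.9,85,-0.24)
p,d=read_camera('wrist');cv2.imwrite('pics/w2.png',p);
P=cloud(cal('wrist'),d);m=(d>0)&(P[...,2]>105)&(P[...,2]<125)&(abs(P[...,0]-539)<40)&(abs(P[...,1]-287)<40);print(m.sum(),P[m].mean(0),P[m].min(0),P[m].max(0))
E
```

```text
t 3.3 cur [537.9 286.4 136.7] yaw -0.242 goal yaw -0.24 remaining after 0.0 j6 goal 2.3
  turn [0.0031, 0.0044, -0.0021] shift m [0.0009, -0.0008, 0.0517]
2634 [541.30414349 289.24211536 117.47536708] [517.63979276 267.94017187 105.01675526] [561.22365315 311.66879769 121.11275824]
```

View pics/w2.png

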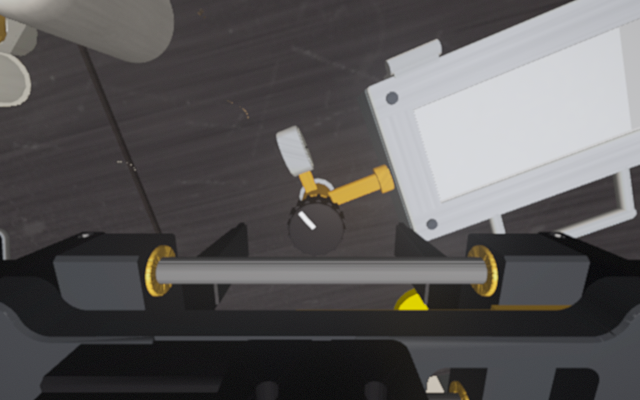

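The knob at (316,226) sits midway between the fingers. I'll go down and close.

arm_command:
  targets:
    - [[0.003,0.004,0],[0.001,-0.001,0.03],0]
    - [[0.003,0.004,0],[0.001,-0.001,0.051],0]
    - [[0.003,0.004,0],[0.001,-0.001,0.051],100]
    - [[0.003,0.004,0],[0.001,-0.001,0.051],255]
    - [[0.003,0.004,0],[0.001,-0.001,0.051],255]
    - [[0.003,0.004,0],[0.001,-0.001,0.051],255]
    - [[0.003,0.004,0],[0.001,-0.001,0.051],255]
    - [[0.003,0.004,0],[0.001,-0.001,0.051],255]

```text
t: 4.15
eef_pos: [540.5, 287.6, 89.2]
tcp_rot: [-3.138, -0.005, -0.244]
ft_force: [0.5, 0.6, 0.9]
opening: 0.553
```

```bash
python3 - <<'E'
from h import *
s=env.state();print(s)
E
```

```text
{'t': 4.15, 'joints': array([3.81122628e-01, 6.16159478e-01, 1.71532879e+00, 2.13244046e-04,
       8.04356615e-01, 2.19592132e+00]), 'qvel': array([-0.00020841,  0.00754344,  0.00221168,  0.00220711, -0.0031316 ,
        0.00012081]), 'tau': array([-1.56741775e-03, -6.38322186e+01, -2.02961844e+01, -1.35891247e-02,
       -9.86620900e-02, -1.77378872e-03]), 'eef_pos': array([540.4731147 , 287.61467616,  89.15561718]), 'tcp_rot': array([-3.1381038 , -0.00457039, -0.2441578 ]), 'ft_force': array([0.47270006, 0.55325592, 0.89861598]), 'moment': array([-0.00135162,  0.18034924,  0.00565657]), 'opening': 0.5526351906579351}
```

arm_command:
  targets:
    - [[0,0,0],[0,0,0.003],255]
    - [[0,0,0],[0,0,0.003],255]
    - [[0,0,0],[0,0,0.003],255]
    - [[0,0,0],[0,0,0.003],255]
    - [[0,0,0],[0,0,0.003],255]

```text
t: 4.65
eef_pos: [541.4, 289.2, 86.2]
tcp_rot: [-3.135, -0.007, -0.244]
ft_force: [2.8, 10.5, 1.7]
opening: 0.428
```

arm_command:
  targets:
    - [[0,0,0],[0.0005,-0.002,0],255]
    - [[0,0,0],[0.0005,-0.002,0],255]
    - [[0,0,-0.1],[0.0005,-0.002,-0.0004],255]
    - [[0,0,-0.2],[0.0005,-0.002,-0.0008],255]
    - [[0,0,-0.3],[0.0005,-0.002,-0.0012],255]
    - [[0,0,-0.3],[0.0005,-0.002,-0.0012],255]

```text
t: 5.25
eef_pos: [541.6, 290.5, 87.4]
tcp_rot: [-3.138, -0.006, 0.059]
ft_force: [-0.5, 7.2, 5.1]
opening: 0.427
```

```bash
python3 - <<'E'
from h import *
s=env.state();print(s['eef_pos'],s['tcp_rot'],s['ft_force'],s['moment'],s['joints'])
E
```

```text
[541.61183417 290.45438672  87.35087625] [-3.13819516 -0.00615479  0.05907179] [-0.54048677  7.20746723  5.09965693] [ 1.14243343  0.38544301 -0.00590729] [3.84254887e-01 6.20862715e-01 1.71139732e+00 1.74276763e-03
 8.02415714e-01 1.89476213e+00]
```

arm_command:
  targets:
    - [[0,0,-0.12],[0,-0.0015,-0.0005],255]
    - [[0,0,-0.24],[0,-0.0015,-0.001],255]
    - [[0,0,-0.36],[0,-0.0015,-0.0015],255]
    - [[0,0,-0.48],[0,-0.0015,-0.002],255]
    - [[0,0,-0.6],[0,-0.0015,-0.0025],255]
    - [[0,0,-0.72],[0,-0.0015,-0.003],255]
    - [[0,0,-0.84],[0,-0.0015,-0.0035],255]
    - [[0,0,-0.96],[0,-0.0015,-0.004],255]

```text
t: 6.05
eef_pos: [539.9, 293.3, 91.3]
tcp_rot: [-3.141, -0.006, 1.02]
ft_force: [-10.2, 19.0, 8.0]
opening: 0.427
```

```bash
python3 - <<'E'
from h import *
s=env.state();print(s['eef_pos'],s['tcp_rot'],s['ft_force'],s['moment'],s['joints'])
E
```

```text
[539.87038407 293.32599587  91.2869592 ] [-3.14134401 -0.00620361  1.01984004] [-10.22060059  19.01665838   8.04089009] [ 3.27994516  2.11007695 -0.17883264] [0.38852231 0.61597247 1.70783688 0.00531752 0.81292923 0.93583207]
```

The fit of the TCP track puts the knob axis at about (538.1,290.3), with the grip 3.5 mm off along tool x. I'll follow that circle.

arm_command:
  targets:
    - [[0,0,-0.14],[0.0024,-0.002,-0.0016],255]
    - [[0,0,-0.28],[0.0023,-0.0025,-0.0022],255]
    - [[0,0,-0.42],[0.0021,-0.003,-0.0028],255]
    - [[0,0,-0.56],[0.002,-0.0034,-0.0034],255]
    - [[0,0,-0.7],[0.0016,-0.0038,-0.004],255]
    - [[0,0,-0.84],[0.0012,-0.0042,-0.0046],255]
    - [[0,0,-0.98],[0.0008,-0.0045,-0.0051],255]
    - [[0,0,-1.12],[0.0005,-0.0048,-0.0057],255]

```text
t: 6.85
eef_pos: [535.7, 293.7, 96.1]
tcp_rot: [3.14, -0.0, 2.141]
ft_force: [-6.9, -0.3, 3.4]
opening: 0.425
```

```bash
python3 - <<'E'
from h import *
s=env.state();print(s['eef_pos'],s['tcp_rot'],s['ft_force'],s['moment'],s['joints'])
E
```

```text
[535.6959887  293.65853677  96.09889315] [ 3.14033754e+00 -4.90658098e-04  2.14133481e+00] [-6.92544885 -0.26779978  3.41291635] [-0.09137254  1.35952111 -0.06264095] [ 3.93047485e-01  6.06801218e-01  1.71064173e+00  9.60941056e-04
  8.23001172e-01 -1.78143751e-01]
```

arm_command:
  targets:
    - [[0,0,-0.14],[0.0002,-0.0008,-0.0006],255]
    - [[0,0,-0.28],[0.0001,-0.0013,-0.0012],255]
    - [[0,0,-0.42],[-0.0001,-0.0018,-0.0018],255]
    - [[0,0,-0.56],[-0.0003,-0.0023,-0.0024],255]
    - [[0,0,-0.7],[-0.0006,-0.0027,-0.003],255]
    - [[0,0,-0.84],[-0.001,-0.003,-0.0036],255]
    - [[0,0,-0.98],[-0.0013,-0.0033,-0.0042],255]
    - [[0,0,-1.14],[-0.0017,-0.0036,-0.0048],255]

```text
t: 7.65
eef_pos: [534.0, 289.9, 100.3]
tcp_rot: [3.141, 0.001, -3.013]
ft_force: [4.7, -0.5, -8.1]
opening: 0.427
```

```bash
python3 - <<'E'
from h import *
s=env.state();print(s['eef_pos'],s['tcp_rot'],s['ft_force'],s['moment'],s['joints'])
E
```

```text
[533.99281865 289.94532192 100.33995614] [ 3.14082406e+00  1.44767325e-03 -3.01277147e+00] [ 4.65578177 -0.53207004 -8.05489846] [-0.14052558 -0.83537171 -0.70961929] [ 3.88600067e-01  5.97252291e-01  1.71627953e+00  5.04315298e-04
  8.26464370e-01 -1.31135937e+00]
```

arm_command:
  targets:
    - [[0,0,-0.05],[0,0,0.0],255]
    - [[0,0,-0.1],[0,0,0.0],255]
    - [[0,0,-0.1],[0,0,0.0],255]

```text
t: 7.95
eef_pos: [534.1, 289.7, 100.3]
tcp_rot: [3.141, 0.001, -2.918]
ft_force: [-3.1, -4.0, -4.7]
opening: 0.426
```

```bash
python3 - <<'E'
from h import *
s=env.state();print(s['eef_pos'],s['tcp_rot'],s['ft_force'],s['moment'],s['joints'])
E
```

```text
[534.14844161 289.66242714 100.31253159] [ 3.14136398e+00  1.40204615e-03 -2.91765414e+00] [-3.08577597 -4.00426852 -4.66041962] [-0.65132121  0.54476464 -0.4815104 ] [ 3.88237675e-01  5.97359151e-01  1.71614368e+00 -5.06225200e-06
  8.26669258e-01 -1.40649390e+00]
```

arm_command:
  targets:
    - [[0,0,0],[0,0,0],0]
    - [[0,0,0],[0,0,0],0]
    - [[0,0,0],[0,0,0],0]
    - [[0,0,0],[0,0,-0.03],0]
    - [[0,0,0],[0,0,-0.08],0]
    - [[0,0,0],[0,0,-0.13],0]
    - [[0,0,0],[0,0,-0.15],0]

```text
t: 8.65
eef_pos: [535.6, 290.8, 256.6]
tcp_rot: [3.139, 0.012, -2.917]
ft_force: [-0.1, -0.0, 0.3]
opening: 0.957
```

```bash
python3 - <<'E'
from h import *
s=env.state();print(s['eef_pos'],s['tcp_rot'],s['opening'],s['ft_force'])
p,d=read_camera('wrist');cv2.imwrite('pics/w3.png',p);import pickle;pickle.dump(cal('wrist'),open('w3.pk','wb'));np.save('w3.npy',d)
E
```

```text
[535.60693108 290.78804699 256.56610739] [ 3.13947314  0.01197594 -2.91741636] 0.956635888899824 [-0.14591848 -0.02509087  0.32271726]
```

View pics/w3.png

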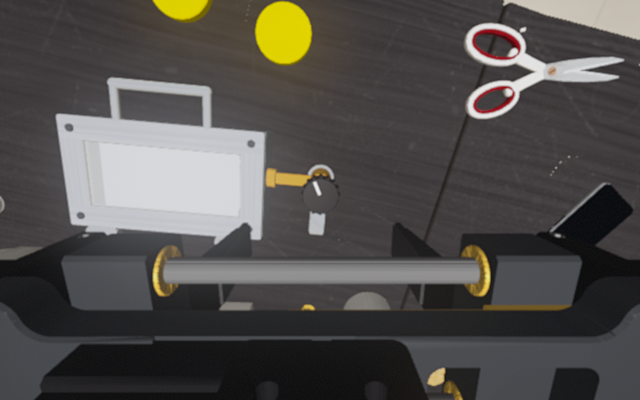

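```bash
python3 - <<'E'
from h import *
import pickle
for img,pk,(u0,u1,v0,v1),z in [('pics/w1.png','w1.pk',(215,255,155,192),114),('pics/w3.png','w3.pk',(300,342,174,214),129)]:
    im=cv2.imread(img);c=pickle.load(open(pk,'rb'));g=im.min(2)
    sub=g[v0:v1,u0:u1]
    dark=((sub<60)).astype(np.uint8);n,l,s,ce=cv2.connectedComponentsWithStats(dark)
    # knob top circle from depth
    d=np.load(pk.replace('pk','npy'));P=cloud(c,d)[v0:v1,u0:u1];t=(P[...,2]>z-8)&(P[...,2]<z+10)
    k=max(cv2.findContours(t.astype(np.uint8),0,2)[0],key=cv2.contourArea);(a,b),r=cv2.minEnclosingCircle(k)
    vv,uu=np.mgrid[v0:v1,u0:u1]; ring=np.hypot(uu-u0-a,vv-v0-b)<r*.85
    w=(sub>120)&ring; n,l,s,ce=cv2.connectedComponentsWithStats(w.astype(np.uint8));i=1+s[1:,4].argmax();w=l==i
    kc=onplane(c,a+u0,b+v0,z);mc=onplane(c,uu[w].mean(),vv[w].mean(),z)
    print('knob',kc.round(1),'r',r,'height',np.median(P[t][:,2]).round(1),'mark px',uu[w].mean().round(1),vv[w].mean().round(1),'ang',np.arctan2(*(mc-kc)[1::-1]),w.sum(), 'knobcen px',a+u0,b+v0)
E
```

```text
knob [538.5 288.5 114. ] r 16.347881317138672 height 115.9 mark px 226.4 170.0 ang 0.714581348499581 49 knobcen px 233.0 174.5
knob [536.9 290.5 129. ] r 19.96256446838379 height 131.0 mark px 316.7 187.9 ang -2.402789265416135 72 knobcen px 320.5 194.5
```

```bash
python3 - <<'E'
from h import *
import pickle
for img,pk,(u0,u1,v0,v1),z in [('pics/w1.png','w1.pk',(215,245,160,185),114),('pics/w3.png','w3.pk',(306,332,178,205),129)]:
    im=cv2.imread(img);c=pickle.load(open(pk,'rb'));g=im.min(2)
    w=(g[v0:v1,u0:u1]>100).astype(np.uint8);n,l,s,ce=cv2.connectedComponentsWithStats(w)
    vv,uu=np.mgrid[v0:v1,u0:u1]
    for i in range(1,n):
        if 12<s[i,4]<120:
            q=np.array([onplane(c,a,b,z)[:2] for a,b in zip(uu[l==i],vv[l==i])],np.float32)
            vx,vy,_,_=cv2.fitLine(q,cv2.DIST_L2,0,.01,.01).ravel();print(img,s[i],ce[i],'dir mod pi',np.arctan2(vy,vx)%np.pi, np.linalg.eigvalsh(np.cov(q.T))**.5)
im=cv2.imread('pics/w3.png');cv2.imwrite('pics/w3k.png',cv2.resize(im[165:235,285:355],None,fx=8,fy=8,interpolation=cv2.INTER_CUBIC))
E
```

```text
pics/w1.png [ 6  5 11 11 57] [11.26315789  9.94736842] dir mod pi 0.48036286 [1.80143361 5.0511806 ]
pics/w3.png [ 6  3 10 15 84] [10.53571429  9.91666667] dir mod pi 0.61910075 [1.69155558 4.96989897]
```

View pics/w3k.png

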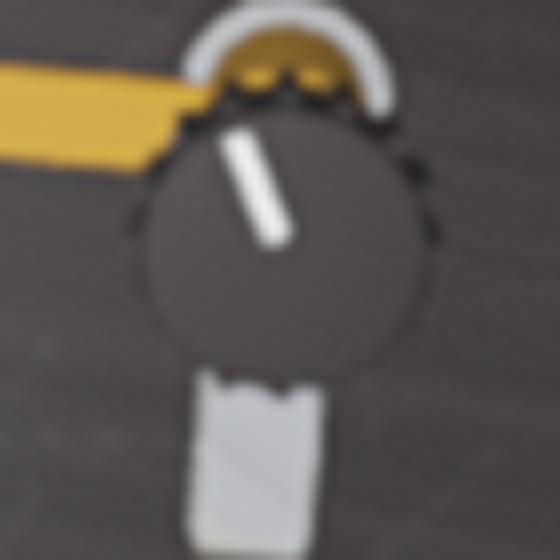

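The knob top rose from 116 to 131 mm (15 mm) and the moment jumped from 0.06 to 0.7 N m, so the valve is at its open stop. Next is the lid bar, at about (110,82) to (211,92) in this view.

```bash
python3 - <<'E'
from h import *
import pickle
c=pickle.load(open('w3.pk','rb'))
for n,a,b,z in [('bar1',113,82,70),('bar2',207,91,70),('cornFL',58,114,73),('cornFR',266,132,73),('BR',260,240,73),('BL',73,229,73)]: print(n,onplane(c,a,b,z).round(1))
plan(464,77,140,-1.57+.137+np.pi/2)
plan(464,77,140,.137+np.pi)
E
```

```text
bar1 [471.7  23.6  70. ]
bar2 [456.8 133.2  70. ]
cornFL [523.  -37.3  73. ]
cornFR [487.7 210.7  73. ]
BR [629.6 227.7  73. ]
BL [669.6 -18.9  73. ]
t 8.7 cur [536.  290.9 258. ] yaw 3.366 goal yaw 0.138 remaining after -2.028 j6 goal 1.6
  turn [0.0105, 0.0108, 1.1999] shift m [0.1194, -0.1929, 0.1159]
t 8.7 cur [536.  290.9 258. ] yaw 3.366 goal yaw 3.279 remaining after 0.0 j6 goal -1.54
  turn [0.0031, 0.0139, 0.0872] shift m [0.1194, -0.1929, 0.1159]
```

```bash
python3 - <<'E'
from h import *
plan(464.3,78.4,150,1.707)
E
```

```text
t 8.7 cur [536.  290.9 258. ] yaw 3.366 goal yaw 1.707 remaining after -0.459 j6 goal 0.03
  turn [0.0105, 0.0108, 1.1999] shift m [0.1186, -0.1915, 0.1059]
```

arm_command:
  targets:
    - [[0,0,0.15],[0.02,-0.03,0.01],134]
    - [[0,0,0.3],[0.05,-0.07,0.02],134]
    - [[0,0,0.45],[0.07,-0.11,0.03],134]
    - [[0,0,0.6],[0.09,-0.15,0.05],134]
    - [[0.01,0.01,0.75],[0.1186,-0.1915,0.07],134]
    - [[0.01,0.01,0.9],[0.1186,-0.1915,0.07],134]
    - [[0.01,0.01,1.05],[0.1186,-0.1915,0.07],134]
    - [[0.0105,0.0108,1.2],[0.1186,-0.1915,0.07],134]

```text
t: 9.5
eef_pos: [461.8, 76.8, 180.3]
tcp_rot: [-3.133, -0.002, 2.159]
ft_force: [0.5, 0.1, 0.2]
opening: 0.481
```

```bash
python3 - <<'E'
from h import *
plan(464.3,78.4,150,1.707)
E
```

```text
t 9.5 cur [461.8  76.8 180.3] yaw 2.156 goal yaw 1.707 remaining after 0.0 j6 goal 0.03
  turn [-0.009, 0.0002, 0.452] shift m [-0.0001, 0.0033, 0.0303]
```

arm_command:
  targets:
    - [[0,0,0.15],[0,0.002,0.01],134]
    - [[-0.005,0,0.3],[0,0.002,0.02],134]
    - [[-0.009,0,0.45],[0,0.002,0.03],134]
    - [[-0.009,0,0.45],[0,0.002,0.03],134]
    - [[-0.009,0,0.45],[0,0.002,0.03],134]

```text
t: 10.0
eef_pos: [463.2, 78.2, 150.6]
tcp_rot: [-3.141, 0.0, 1.721]
ft_force: [-0.2, 0.4, 0.1]
opening: 0.476
```

```bash
python3 - <<'E'
from h import *
plan(464.3,78.4,49,1.707)
p,d=read_camera('wrist');cv2.imwrite('pics/w4.png',p)
E
```

```text
t 10.0 cur [463.2  78.2 150.6] yaw 1.721 goal yaw 1.707 remaining after 0.0 j6 goal 0.03
  turn [-0.0003, 0.0002, 0.0138] shift m [0.0, 0.0011, 0.1016]
```

View pics/w4.png

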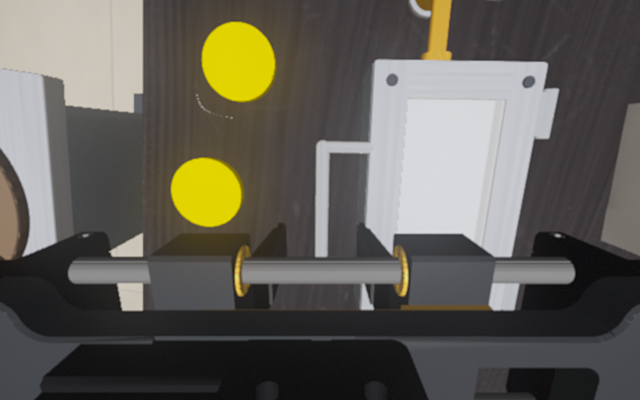

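The bar at column 321 is midway between the finger pads at columns 285 and 358. I'll go down and grip.

arm_command:
  targets:
    - [[0,0,0.014],[0,0.0005,0.04],134]
    - [[0,0,0.014],[0,0.0005,0.08],134]
    - [[0,0,0.014],[0,0.0005,0.1005],134]
    - [[0,0,0.014],[0,0.0005,0.1005],134]
    - [[0,0,0.014],[0,0.0005,0.1005],134]

```text
t: 10.55
eef_pos: [464.1, 78.3, 50.7]
tcp_rot: [3.141, 0.0, 1.704]
ft_force: [0.7, 0.4, 0.7]
opening: 0.473
```

arm_command:
  targets:
    - [[0,0,0],[0,0,0],255]
    - [[0,0,0],[0,0,0],255]
    - [[0,0,0],[0,0,0],255]
    - [[0,0,0],[0,0,0],255]
    - [[0,0,0],[0,0,0],255]
    - [[0,0,0],[0,0,0],255]

```text
t: 11.15
eef_pos: [463.7, 78.3, 50.3]
tcp_rot: [3.141, 0.0, 1.703]
ft_force: [-0.4, 0.3, 5.1]
opening: 0.122
```

```bash
python3 - <<'E'
from h import *
s=env.state();p,r=tool();print(p,s['ft_force'],s['opening'])
H=np.array([652.5,104.1]);b=np.array([.9908,.1356])
g0=np.array([464.3,78.4,49])
for th in (.1,.2,.3,.4,.55,.7,.85,1.,1.15,1.3,1.45,1.6,1.75):
    d=np.r_[190*(1-np.cos(th))*b,190*np.sin(th)]; print(th,(r.inv().apply(d)/1000).round(4).tolist())
E
```

```text
[463.72511744  78.28391967  50.29411368] [-0.36083843  0.27983086  5.09799844] 0.12153321449362338
0.1 [-0.0, 0.001, -0.019]
0.2 [0.0, 0.0038, -0.0377]
0.3 [0.0, 0.0085, -0.0561]
0.4 [0.0, 0.015, -0.074]
0.55 [0.0001, 0.028, -0.0993]
0.7 [0.0002, 0.0447, -0.1224]
0.85 [0.0002, 0.0646, -0.1427]
1.0 [0.0003, 0.0874, -0.1599]
1.15 [0.0004, 0.1124, -0.1734]
1.3 [0.0005, 0.1392, -0.1831]
1.45 [0.0007, 0.1671, -0.1886]
1.6 [0.0008, 0.1956, -0.1899]
1.75 [0.0009, 0.2239, -0.1869]
```

arm_command:
  targets:
    - [[0,0,0],[0,0.001,-0.019],255]
    - [[0,0,0],[0,0.0038,-0.0377],255]
    - [[0,0,0],[0,0.0085,-0.0561],255]
    - [[0,0,0],[0,0.015,-0.074],255]
    - [[0,0,0],[0,0.021,-0.087],255]
    - [[0,0,0],[0,0.028,-0.0993],255]
    - [[0,0,0],[0,0.036,-0.111],255]
    - [[0,0,0],[0,0.0447,-0.1224],255]

```text
t: 11.95
eef_pos: [505.0, 83.9, 172.4]
tcp_rot: [-3.134, 0.0, 1.703]
ft_force: [-12.8, -3.5, 7.2]
opening: 0.116
```

```bash
python3 - <<'E'
from h import *
s=env.state();p,r=tool();print(p,s['ft_force'],s['opening'],s['tcp_rot'])
H=np.array([652.5,104.1]);b=np.array([.9908,.1356]);t0=.7
print('exp',H-190*np.cos(t0)*b,49+190*np.sin(t0))
for th in (.85,1.,1.15,1.3,1.45,1.6,1.75):
    d=np.r_[190*(np.cos(t0)-np.cos(th))*b,190*(np.sin(th)-np.sin(t0))]; print(th,(r.inv().apply(d)/1000).round(4).tolist())
E
```

```text
[505.02044539  83.85750907 172.37933979] [-12.76602856  -3.45182362   7.23610647] 0.11578969397497269 [-3.13368127e+00  5.59355829e-05  1.70285656e+00]
exp [508.51692856  84.39460589] 171.40136057516128
0.85 [0.0001, 0.0198, -0.0205]
1.0 [0.0002, 0.0424, -0.0378]
1.15 [0.0003, 0.0673, -0.0516]
1.3 [0.0004, 0.094, -0.0614]
1.45 [0.0005, 0.1219, -0.0672]
1.6 [0.0006, 0.1503, -0.0687]
1.75 [0.0007, 0.1787, -0.066]
```

arm_command:
  targets:
    - [[0,0,0],[0,0.013,-0.014],255]
    - [[0,0,0],[0,0.028,-0.027],255]
    - [[0,0,0],[0,0.0424,-0.0378],255]
    - [[0,0,0],[0,0.059,-0.048],255]
    - [[0,0,0],[0,0.076,-0.056],255]
    - [[0,0,0],[0,0.094,-0.0614],255]
    - [[0,0,0],[0,0.1125,-0.066],255]
    - [[0,0,0],[0,0.1219,-0.0672],255]

```text
t: 12.75
eef_pos: [629.9, 100.4, 240.4]
tcp_rot: [3.141, 0.0, 1.703]
ft_force: [-3.7, 0.4, 6.9]
opening: 0.122
```

```bash
python3 - <<'E'
from h import *
s=env.state();p,r=tool();print(p,s['ft_force'],s['opening'],s['tcp_rot'])
H=np.array([652.5,104.1]);b=np.array([.9908,.1356]);t0=1.45
print('exp',H-190*np.cos(t0)*b,49+190*np.sin(t0))
for th in (1.55,1.65,1.75,1.8):
    d=np.r_[190*(np.cos(t0)-np.cos(th))*b,190*(np.sin(th)-np.sin(t0))]; print(th,(r.inv().apply(d)/1000).round(4).tolist())
E
```

```text
[629.86186278 100.36219808 240.44744262] [-3.68531928  0.37445756  6.89834186] 0.12224685859804138 [3.14084197e+00 1.59162442e-04 1.70257597e+00]
exp [629.81511266 100.99536665] 237.6154682971418
1.55 [0.0001, 0.0189, -0.0013]
1.65 [0.0002, 0.0379, -0.0008]
1.75 [0.0002, 0.0568, 0.0017]
1.8 [0.0003, 0.0661, 0.0036]
```

arm_command:
  targets:
    - [[0,0,0],[0,0.0189,-0.0013],255]
    - [[0,0,0],[0,0.0379,-0.0008],255]
    - [[0,0,0],[0,0.0568,0.001],255]
    - [[0,0,0],[0,0.0661,0.0025],255]
    - [[0,0,0],[0,0.0661,0.0025],0]
    - [[0,0,0],[0,0.0661,0.0025],0]
    - [[0,0,0],[0,0.0661,-0.02],0]
    - [[0,0,0],[0,0.0661,-0.06],0]

```text
t: 13.55
eef_pos: [692.8, 108.7, 297.7]
tcp_rot: [-3.136, -0.0, 1.702]
ft_force: [0.9, -0.3, -0.5]
opening: 0.399
```

```bash
python3 - <<'E'
from h import *
s=env.state();p,r=tool();print(p,s['ft_force'],s['opening'],s['tcp_rot'])
p,d=read_camera('side');cv2.imwrite('pics/s1.png',cv2.resize(p[80:330,220:480],None,fx=2.3,fy=2.3))
E
```

```text
[692.80519543 108.71633993 297.66434047] [ 0.86245165 -0.31982891 -0.52787172] 0.39896528931878744 [-3.13574810e+00 -2.09420275e-04  1.70238541e+00]
```

View pics/s1.png

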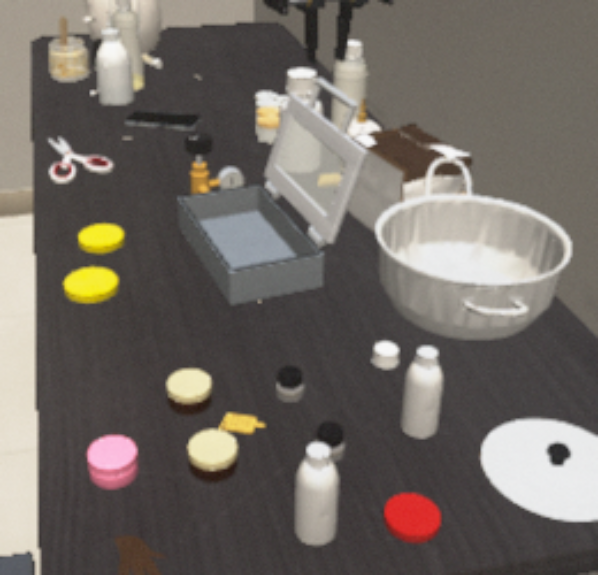

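The lid stands open and the box is empty, with the pots where they were. Moving over the pots for a wrist view.

```bash
python3 - <<'E'
from h import *
plan(430,-290,300,.136)
E
```

```text
t 13.6 cur [694.8 108.9 307.1] yaw 1.702 goal yaw 0.136 remaining after -0.366 j6 goal 0.84
  turn [0.0058, -0.0032, 1.2] shift m [-0.3607, -0.3149, 0.0053]
```

arm_command:
  targets:
    - [[0,0,0],[-0.02,-0.03,-0.01],0]
    - [[0,0,0.15],[-0.055,-0.06,-0.01],0]
    - [[0,0,0.3],[-0.09,-0.09,-0.01],0]
    - [[0,0,0.45],[-0.125,-0.12,-0.01],0]
    - [[0,0,0.6],[-0.16,-0.15,0],0]
    - [[0,0,0.75],[-0.195,-0.18,0.0],0]
    - [[0,0,0.9],[-0.23,-0.21,0.005],0]
    - [[0,0,1.05],[-0.265,-0.24,0.005],0]

```text
t: 14.4
eef_pos: [489.1, -186.2, 294.5]
tcp_rot: [3.141, 0.0, 0.646]
ft_force: [0.1, -0.8, -1.1]
opening: 0.998
```

```bash
python3 - <<'E'
from h import *
plan(430,-290,300,.136)
E
```

```text
t 14.4 cur [ 489.1 -186.2  294.5] yaw 0.646 goal yaw 0.136 remaining after 0.0 j6 goal 0.84
  turn [0.0002, 0.0002, 0.5104] shift m [-0.1097, 0.0473, -0.0055]
```

arm_command:
  targets:
    - [[0,0,0.15],[-0.04,0.015,0],0]
    - [[0,0,0.3],[-0.08,0.03,0],0]
    - [[0,0,0.45],[-0.11,0.047,0],0]
    - [[0,0,0.51],[-0.11,0.047,0],0]
    - [[0,0,0.51],[-0.11,0.047,0],0]
    - [[0,0,0.51],[-0.11,0.047,0],0]

```text
t: 15.0
eef_pos: [432.1, -288.9, 294.8]
tcp_rot: [3.141, -0.0, 0.145]
ft_force: [0.4, 1.4, 0.3]
opening: 1.0
```

```bash
python3 - <<'E'
from h import *
print(tool()[0])
p,d=read_camera('wrist');cv2.imwrite('pics/w5.png',p);np.save('w5.npy',d);import pickle;pickle.dump(cal('wrist'),open('w5.pk','wb'))
E
```

```text
[ 432.0720097  -288.91429907  294.83729035]
```

View pics/w5.png

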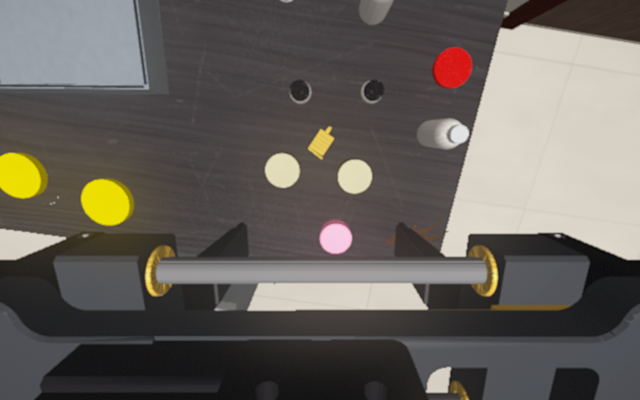

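The wrist view shows cream lids at (282,170) and (354,176), black caps at (300,91) and (373,90), the pink decoy at (335,238), and flasks at (376,5) and (445,133).

```bash
cat >> h.py <<'E'
def blobs(im,c,d,kind,box=(200,480,0,225)):
    hsv=cv2.cvtColor(im,cv2.COLOR_BGR2HSV); u0,u1,v0,v1=box
    if kind=='cream': m=cv2.inRange(hsv,(18,40,140),(38,130,255)); z=32
    else: m=cv2.inRange(cv2.GaussianBlur(im,(3,3),0),(0,0,0),(30,30,30)); z=34
    mm=np.zeros_like(m); mm[v0:v1,u0:u1]=m[v0:v1,u0:u1]; mm=cv2.morphologyEx(mm,cv2.MORPH_OPEN,np.ones((3,3)))
    out=[]
    for k in cv2.findContours(mm,0,2)[0]:
        if cv2.contourArea(k)>80:
            (a,b),r=cv2.minEnclosingCircle(k); M=cv2.moments(k); a2,b2=M['m10']/M['m00'],M['m01']/M['m00']
            p=onplane(c,a2,b2,z); f=c[0]; dep=np.linalg.norm(p-c[3][:3,3])
            print(kind,'px',round(a2,1),round(b2,1),'area',cv2.contourArea(k),'diam mm',round(2*r*dep/f,1),p.round(1)); out.append(p)
    return out
E
python3 - <<'E'
from h import *
import pickle
im=cv2.imread('pics/w5.png');c=pickle.load(open('w5.pk','rb'));d=np.load('w5.npy')
blobs(im,c,d,'cream');blobs(im,c,d,'black')
P=cloud(c,d)
for a,b in [(282,170),(354,176),(300,91),(373,90)]: print(P[b,a].round(1))
plan(436,-237,60,.136)
E
```

```text
cream px 354.4 176.0 area 901.0 diam mm 55.5 [ 441.4 -340.4   32. ]
cream px 282.1 169.8 area 901.0 diam mm 55.8 [ 434.7 -227.9   32. ]
[ 434.3 -227.8   32.2]
[ 441.3 -339.7   32.2]
[ 552.1 -240.8   34. ]
[ 568.6 -344.8   34.8]
t 15.05 cur [ 432.3 -288.8  294.9] yaw 0.145 goal yaw 0.136 remaining after 0.0 j6 goal 0.94
  turn [0.0004, -0.0001, 0.0091] shift m [0.0111, -0.0508, 0.2348]
```

```bash
python3 - <<'E'
from h import *
for n in ('scene','side'):
    p,d=read_camera(n);c=cal(n);cv2.imwrite(f'pics/{n}2.png',p);print(n)
    blobs(p,c,d,'cream',(260,420,225,310)); P=cloud(c,d)
    hsv=cv2.cvtColor(p,cv2.COLOR_BGR2HSV)
p,d=read_camera('wrist');c=cal('wrist');blobs(p,c,d,'cream');print(env.state()['eef_pos'])
E
```

```text
scene
side
cream px 311.9 274.8 area 283.5 diam mm 52.1 [ 438.8 -347.7   32. ]
cream px 301.5 247.2 area 217.0 diam mm 52.3 [ 431.5 -235.5   32. ]
cream px 354.4 176.2 area 894.5 diam mm 55.6 [ 441.3 -340.5   32. ]
cream px 282.2 170.1 area 917.5 diam mm 55.7 [ 434.4 -228.1   32. ]
[ 432.61014243 -288.82982414  294.7973019 ]
```

arm_command:
  targets:
    - [[0,0,0.009],[0.0,-0.03,0.04],0]
    - [[0,0,0.009],[0.006,-0.0565,0.09],0]
    - [[0,0,0.009],[0.006,-0.0565,0.14],0]
    - [[0,0,0.009],[0.006,-0.0565,0.17],0]
    - [[0,0,0.009],[0.006,-0.0565,0.18],0]
    - [[0,0,0.009],[0.006,-0.0565,0.18],0]

```text
t: 15.8
eef_pos: [430.3, -232.4, 114.1]
tcp_rot: [-3.14, 0.002, 0.134]
ft_force: [-1.3, -0.2, 0.4]
opening: 0.998
```

```bash
python3 - <<'E'
from h import *
print(env.state()['eef_pos'])
p,d=read_camera('wrist');c=cal('wrist');cv2.imwrite('pics/w6.png',p);blobs(p,c,d,'cream')
E
```

```text
[ 430.26344908 -232.4283371   114.14322807]
cream px 436.5 205.3 area 1992.5 diam mm 59.7 [ 446.5 -340.4   32. ]
cream px 316.1 200.1 area 2354.5 diam mm 53.5 [ 436.3 -228.    32. ]
```

View pics/w6.png

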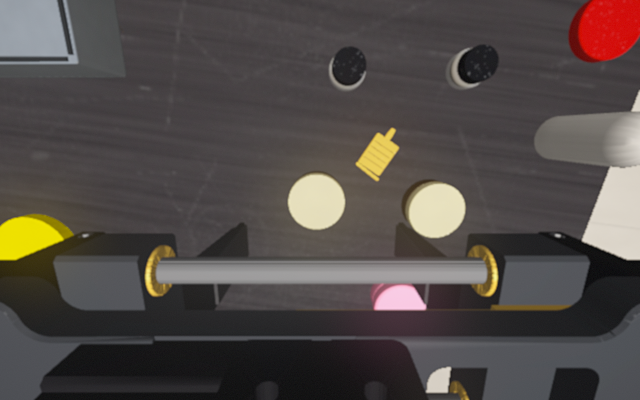

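arm_command:
  targets:
    - [[0,0,0],[0.0035,-0.003,0.04],0]
    - [[0,0,0],[0.0035,-0.003,0.08],0]
    - [[0,0,0],[0.0035,-0.003,0.108],0]
    - [[0,0,0],[0.0035,-0.003,0.108],0]
    - [[0,0,0],[0.0035,-0.003,0.108],255]
    - [[0,0,0],[0.0035,-0.003,0.108],255]
    - [[0,0,0],[0.0035,-0.003,0.108],255]
    - [[0,0,0],[0.0035,-0.003,0.108],255]

```text
t: 16.65
eef_pos: [433.8, -229.7, 7.9]
tcp_rot: [3.14, -0.001, 0.133]
ft_force: [-1.1, -0.7, -0.7]
opening: 0.718
```

arm_command:
  targets:
    - [[0,0,0],[0,0,0],255]
    - [[0,0,0],[0,0,0],255]
    - [[0,0,0],[0,0,0],255]
    - [[0,0,0],[0,0,0],255]

```text
t: 17.05
eef_pos: [433.4, -229.3, 7.0]
tcp_rot: [3.141, 0.0, 0.133]
ft_force: [-0.5, 1.9, 6.8]
opening: 0.537
```

```bash
python3 - <<'E'
from h import *
plan(611,38,160,.136+np.pi)
E
```

```text
t 17.05 cur [ 433.4 -229.3    7. ] yaw 0.133 goal yaw 3.278 remaining after 1.945 j6 goal -1.64
  turn [0.0002, 0.0001, -1.1996] shift m [0.2116, -0.2412, -0.1531]
```

arm_command:
  targets:
    - [[0,0,0],[0,0,-0.03],255]
    - [[0,0,0],[0,0,-0.07],255]
    - [[0,0,-0.15],[0,0,-0.11],255]
    - [[0,0,-0.3],[0.02,-0.02,-0.153],255]
    - [[0,0,-0.45],[0.04,-0.05,-0.153],255]
    - [[0,0,-0.6],[0.07,-0.08,-0.153],255]
    - [[0,0,-0.75],[0.1,-0.11,-0.153],255]
    - [[0,0,-0.9],[0.12,-0.14,-0.153],255]

```text
t: 17.85
eef_pos: [534.9, -73.0, 159.7]
tcp_rot: [3.141, 0.0, 1.04]
ft_force: [0.2, -0.8, -0.6]
opening: 0.535
```

```bash
python3 - <<'E'
from h import *
print(env.state()['opening'])
plan(611,38,160,.136+np.pi)
E
```

```text
0.5353326722987167
t 17.85 cur [534.9 -73.  159.7] yaw 1.04 goal yaw 3.278 remaining after 1.038 j6 goal -1.64
  turn [0.0004, 0.0003, -1.1999] shift m [0.1342, 0.0094, -0.0003]
```

arm_command:
  targets:
    - [[0,0,-0.15],[0.03,0.0,0],255]
    - [[0,0,-0.3],[0.06,0.003,0],255]
    - [[0,0,-0.45],[0.09,0.006,0],255]
    - [[0,0,-0.6],[0.12,0.009,0],255]
    - [[0,0,-0.75],[0.134,0.009,0],255]
    - [[0,0,-0.9],[0.134,0.009,0],255]
    - [[0,0,-1.05],[0.134,0.009,0],255]
    - [[0,0,-1.2],[0.134,0.009,0],255]

```text
t: 18.65
eef_pos: [609.8, 36.2, 159.2]
tcp_rot: [-3.141, -0.0, 2.24]
ft_force: [-0.3, -0.8, -1.7]
opening: 0.535
```

arm_command:
  targets:
    - [[0,0,-0.15],[0,0,0],255]
    - [[0,0,-0.3],[0,0,0],255]
    - [[0,0,-0.45],[0,0,0],255]
    - [[0,0,-0.6],[0,0,0],255]
    - [[0,0,-0.75],[0,0,0],255]
    - [[0,0,-0.9],[0,0,0],255]
    - [[0,0,-1.03],[0,0,0],255]
    - [[0,0,-1.03],[0,0,0],255]

```text
t: 19.45
eef_pos: [609.8, 36.0, 159.4]
tcp_rot: [-3.142, -0.001, -3.018]
ft_force: [0.5, 0.1, -0.8]
opening: 0.536
```

```bash
python3 - <<'E'
from h import *
print(env.state()['opening'],env.state()['joints'])
plan(611,38,25,.136+np.pi)
p,d=read_camera('wrist');cv2.imwrite('pics/w7.png',p)
p,d=read_camera('side');cv2.imwrite('pics/s2.png',cv2.resize(p[80:330,220:480],None,fx=2.3,fy=2.3))
E
```

```text
0.5363988519722872 [-4.90939665e-02  5.29398863e-01  1.65517909e+00 -2.69646925e-04
  9.57762486e-01 -1.74345051e+00]
t 19.45 cur [609.8  36.  159.4] yaw 3.265 goal yaw 3.278 remaining after 0.0 j6 goal -1.64
  turn [-0.0001, -0.0008, -0.0123] shift m [-0.0015, 0.0019, 0.1344]
```

View pics/w7.png

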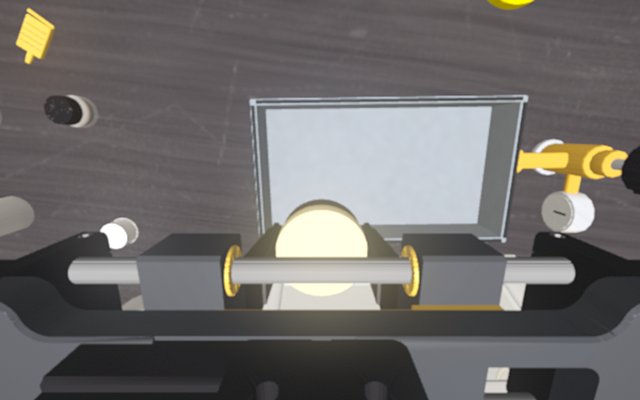

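View pics/s2.png

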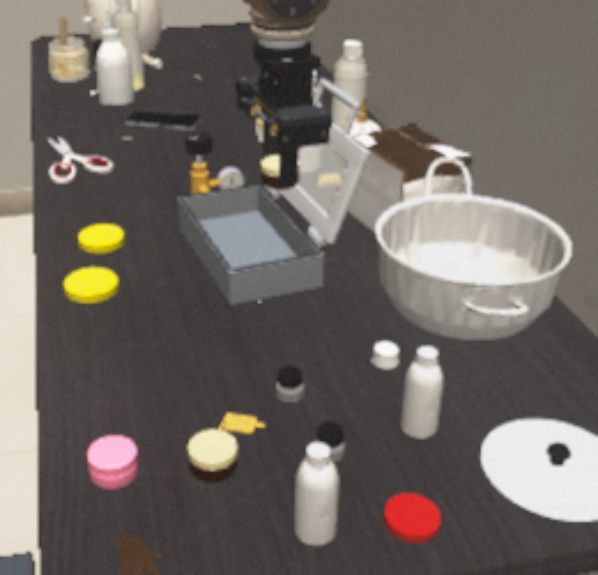

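Pot 3 is held upright over the right rear of the box. I'll lower it to the floor.

arm_command:
  targets:
    - [[0,0,-0.012],[0.0046,0.0017,0.03],255]
    - [[0,0,-0.012],[0.0046,0.0017,0.07],255]
    - [[0,0,-0.012],[0.0046,0.0017,0.11],255]
    - [[0,0,-0.012],[0.0046,0.0017,0.13],255]
    - [[0,0,-0.012],[0.0046,0.0017,0.136],255]
    - [[0,0,-0.012],[0.0046,0.0017,0.136],255]
    - [[0,0,-0.012],[0.0046,0.0017,0.136],255]

```text
t: 20.25
eef_pos: [605.5, 37.0, 24.0]
tcp_rot: [-3.141, 0.0, -3.01]
ft_force: [0.7, -0.5, 0.1]
opening: 0.542
```

arm_command:
  targets:
    - [[0,0,0],[0,0,0.001],255]
    - [[0,0,0],[0,0,0.001],70]
    - [[0,0,0],[0,0,0.001],70]
    - [[0,0,0],[0,0,0.001],70]
    - [[0,0,0],[0,0,0.001],70]
    - [[0,0,0],[0,0,-0.03],70]
    - [[0,0,0],[0,0,-0.08],70]
    - [[0,0,0],[0,0,-0.13],70]

```text
t: 21.05
eef_pos: [604.7, 37.1, 154.8]
tcp_rot: [3.141, -0.002, -3.008]
ft_force: [1.7, -0.2, 0.1]
opening: 0.726
```

```bash
python3 - <<'E'
from h import *
print(env.state()['opening'])
plan(438,-346,150,.136+np.pi)
p,d=read_camera('wrist');cv2.imwrite('pics/w8.png',p)
blobs(p,cal('wrist'),d,'cream')
E
```

```text
0.7257093221331877
t 21.05 cur [604.7  37.1 154.8] yaw 3.275 goal yaw 3.278 remaining after 0.0 j6 goal -2.38
  turn [0.0001, -0.0017, -0.0023] shift m [0.2163, -0.3574, 0.0051]
```

View pics/w8.png

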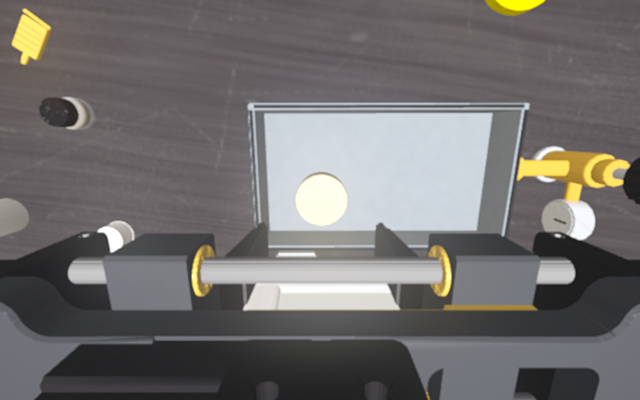

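Pot 3 stands in the box at (321,198). Next is the second amber pot at about (441,-341).

```bash
python3 - <<'E'
from h import *
plan(441,-341,130,2.9)
E
```

```text
t 21.1 cur [607.8  37.1 163.3] yaw 3.275 goal yaw 2.9 remaining after 0.0 j6 goal -1.99
  turn [-0.0002, 0.0099, 0.3755] shift m [0.2161, -0.3523, 0.032]
```

arm_command:
  targets:
    - [[0,0,0.0],[0.02,-0.035,0],0]
    - [[0,0,0.1],[0.045,-0.075,0],0]
    - [[0,0,0.2],[0.07,-0.115,0],0]
    - [[0,0,0.3],[0.095,-0.155,0],0]
    - [[0,0,0.375],[0.12,-0.195,0.01],0]
    - [[0,0,0.375],[0.145,-0.235,0.015],0]
    - [[0,0,0.375],[0.17,-0.275,0.02],0]
    - [[0,0,0.375],[0.195,-0.315,0.022],0]

```text
t: 21.9
eef_pos: [452.8, -302.7, 131.3]
tcp_rot: [-3.141, -0.0, 2.9]
ft_force: [0.5, -0.1, -0.1]
opening: 1.003
```

```bash
python3 - <<'E'
from h import *
plan(441,-341,120,2.9)
E
```

```text
t 21.9 cur [ 452.8 -302.7  131.3] yaw 2.9 goal yaw 2.9 remaining after 0.0 j6 goal -1.99
  turn [-0.0001, -0.0002, 0.0003] shift m [0.0023, -0.04, 0.0113]
```

arm_command:
  targets:
    - [[0,0,0],[0.0023,-0.02,0.01],0]
    - [[0,0,0],[0.0023,-0.04,0.011],0]
    - [[0,0,0],[0.0023,-0.04,0.011],0]
    - [[0,0,0],[0.0023,-0.04,0.011],0]

```text
t: 22.3
eef_pos: [442.0, -339.2, 120.6]
tcp_rot: [3.142, -0.0, 2.9]
ft_force: [0.4, -0.1, -0.5]
opening: 0.996
```

```bash
python3 - <<'E'
from h import *
plan(441,-341,7,2.9)
p,d=read_camera('wrist');cv2.imwrite('pics/w9.png',p)
blobs(p,cal('wrist'),d,'cream')
E
```

```text
t 22.3 cur [ 442.  -339.2  120.6] yaw 2.899 goal yaw 2.9 remaining after 0.0 j6 goal -1.99
  turn [0.0, -0.0003, -0.0005] shift m [0.0006, -0.002, 0.1136]
cream px 319.1 200.8 area 2229.0 diam mm 53.1 [ 438.3 -339.9   32. ]
```

View pics/w9.png

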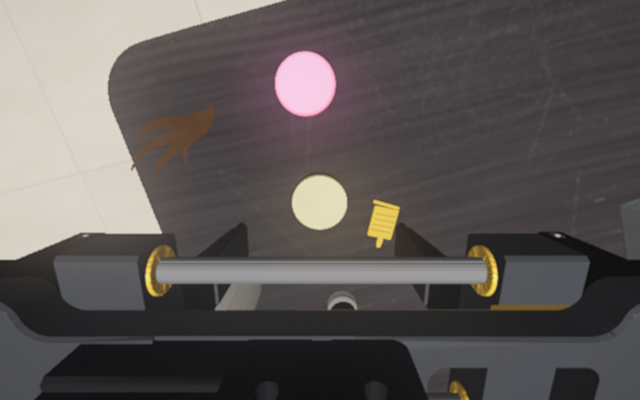

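The pot at (319,201) is well placed. The yellow brush at (383,222) is close to the right finger, so I'll go down with the jaws only 69 mm open.

arm_command:
  targets:
    - [[0,0,0],[0.0003,-0.002,0.02],70]
    - [[0,0,0],[0.0003,-0.002,0.04],70]
    - [[0,0,0],[0.0003,-0.002,0.06],70]
    - [[0,0,0],[0.0003,-0.002,0.09],70]
    - [[0,0,0],[0.0003,-0.002,0.1135],70]
    - [[0,0,0],[0.0003,-0.002,0.1135],70]
    - [[0,0,0],[0.0003,-0.002,0.1135],255]
    - [[0,0,0],[0.0003,-0.002,0.1135],255]

```text
t: 23.15
eef_pos: [442.1, -341.3, 8.6]
tcp_rot: [-3.14, 0.001, 2.901]
ft_force: [0.2, -0.8, 0.5]
opening: 0.614
```

arm_command:
  targets:
    - [[0,0,0],[0,0,0],255]
    - [[0,0,0],[0,0,0],255]
    - [[0,0,0],[0,0,0],255]
    - [[0,0,0],[0,0,0],255]

```text
t: 23.55
eef_pos: [442.0, -341.5, 8.5]
tcp_rot: [-3.141, 0.002, 2.9]
ft_force: [1.4, 2.6, 8.0]
opening: 0.538
```

```bash
python3 - <<'E'
from h import *
C=np.array([575.2,93.5])
def b(x,y): return C+R.from_euler('z',.136).as_matrix()[:2,:2]@[x,y]
print(b(22,60),b(-36,-60),b(-36,60))
plan(*b(22,60),157,.136+np.pi)
E
```

```text
[588.86198871 155.92875992] [547.66728386  29.17310406] [531.39754647 148.06505351]
t 23.55 cur [ 442.  -341.5    8.5] yaw 2.9 goal yaw 3.278 remaining after 0.0 j6 goal -1.45
  turn [-0.0014, 0.0016, -0.3772] shift m [-0.0241, 0.5179, -0.149]
```

arm_command:
  targets:
    - [[0,0,0],[0,0,-0.04],255]
    - [[0,0,0],[0,0,-0.085],255]
    - [[0,0,0],[0,0.025,-0.125],255]
    - [[0,0,-0.1],[-0.003,0.07,-0.15],255]
    - [[0,0,-0.2],[-0.006,0.115,-0.15],255]
    - [[0,0,-0.3],[-0.008,0.16,-0.15],255]
    - [[0,0,-0.377],[-0.01,0.205,-0.15],255]
    - [[0,0,-0.377],[-0.012,0.25,-0.15],255]

```text
t: 24.35
eef_pos: [513.0, -99.7, 157.9]
tcp_rot: [-3.141, 0.001, -3.003]
ft_force: [0.9, -0.6, -0.7]
opening: 0.537
```

```bash
python3 - <<'E'
from h import *
print(env.state()['opening'])
plan(588.9,155.9,157,.136+np.pi)
E
```

```text
0.5371013077167656
t 24.35 cur [513.  -99.7 157.9] yaw 3.28 goal yaw 3.278 remaining after 0.0 j6 goal -1.45
  turn [-0.0007, 0.0009, 0.0022] shift m [-0.1104, 0.2427, 0.0009]
```

Pick foot height was TCP 8.5, so release is at about 24.5.

arm_command:
  targets:
    - [[0,0,0],[-0.02,0.044,0],255]
    - [[0,0,0],[-0.04,0.088,0],255]
    - [[0,0,0],[-0.06,0.132,0],255]
    - [[0,0,0],[-0.08,0.176,0],255]
    - [[0,0,0],[-0.1,0.22,0],255]
    - [[0,0,0],[-0.1104,0.2427,0],255]
    - [[0,0,0],[-0.1104,0.2427,0.02],255]
    - [[0,0,0],[-0.1104,0.2427,0.05],255]

```text
t: 25.15
eef_pos: [590.1, 155.3, 108.3]
tcp_rot: [-3.141, 0.004, -3.004]
ft_force: [0.1, 0.8, -2.5]
opening: 0.54
```

```bash
python3 - <<'E'
from h import *
print(env.state()['opening'])
plan(588.9,155.9,24.5,.136+np.pi)
E
```

```text
0.5396344562874096
t 25.15 cur [590.1 155.3 108.3] yaw 3.279 goal yaw 3.278 remaining after 0.0 j6 goal -1.45
  turn [-0.0002, 0.0038, 0.0016] shift m [0.0014, 0.0008, 0.0838]
```

arm_command:
  targets:
    - [[0,0,0],[0.001,0,0.04],255]
    - [[0,0,0],[0.001,0,0.07],255]
    - [[0,0,0],[0.001,0,0.083],255]
    - [[0,0,0],[0.001,0,0.083],255]
    - [[0,0,0],[0.001,0,0.083],255]

```text
t: 25.65
eef_pos: [588.7, 153.9, 24.9]
tcp_rot: [-3.141, 0.001, -3.006]
ft_force: [0.6, -0.5, -1.0]
opening: 0.541
```

arm_command:
  targets:
    - [[0,0,0],[0,0,0.0005],255]
    - [[0,0,0],[0,0,0.0005],70]
    - [[0,0,0],[0,0,0.0005],70]
    - [[0,0,0],[0,0,0.0005],70]
    - [[0,0,0],[0,0,0.0005],70]
    - [[0,0,0],[0,0,-0.03],70]
    - [[0,0,0],[0,0,-0.08],70]
    - [[0,0,0],[0,0,-0.12],70]

```text
t: 26.45
eef_pos: [588.3, 153.9, 146.1]
tcp_rot: [-3.141, 0.0, -3.006]
ft_force: [0.0, 0.2, 0.3]
opening: 0.724
```

```bash
python3 - <<'E'
from h import *
p,d=read_camera('wrist');cv2.imwrite('pics/w10.png',p)
p,d=read_camera('side');cv2.imwrite('pics/s3.png',cv2.resize(p[80:330,220:480],None,fx=2.3,fy=2.3))
plan(552,-240,140,.136+np.pi)
E
```

```text
t 26.55 cur [590.4 154.3 149.5] yaw 3.277 goal yaw 3.278 remaining after 0.0 j6 goal -2.12
  turn [-0.0001, 0.0085, 0.0] shift m [0.0916, -0.3854, 0.0088]
```

View pics/w10.png

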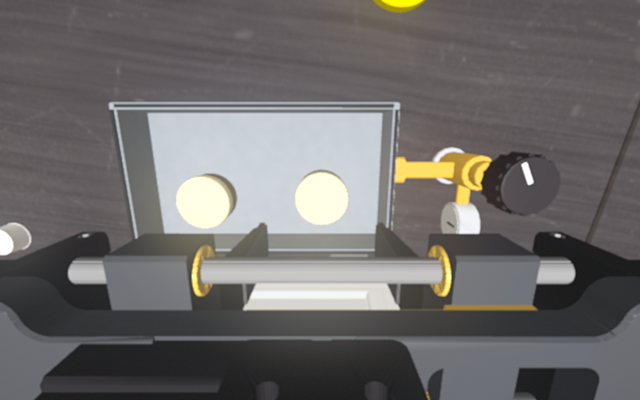

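View pics/s3.png

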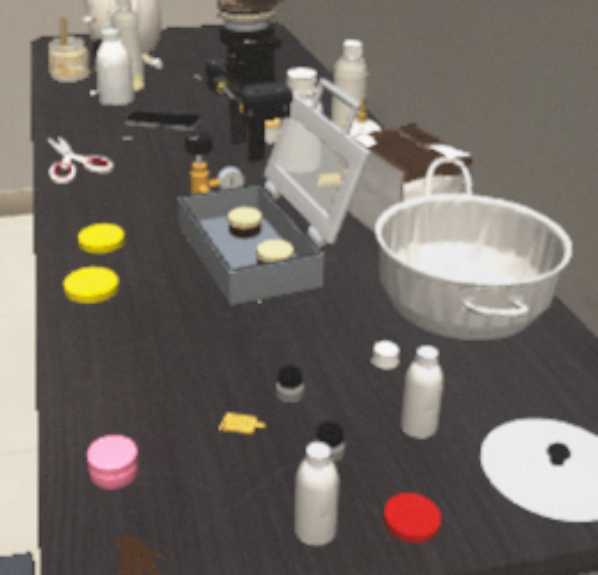

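Both amber pots stand in the box. Next is the first clear pot.

arm_command:
  targets:
    - [[0,0.004,0],[0.01,-0.045,0],40]
    - [[0,0.008,0],[0.02,-0.09,0],40]
    - [[0,0.008,0],[0.03,-0.135,0],40]
    - [[0,0.008,0],[0.045,-0.18,0],40]
    - [[0,0.008,0],[0.055,-0.225,0],40]
    - [[0,0.008,0],[0.065,-0.27,0],40]
    - [[0,0.008,0],[0.075,-0.315,0],40]
    - [[0,0.008,0],[0.085,-0.36,0.005],40]

```text
t: 27.35
eef_pos: [552.4, -216.2, 138.9]
tcp_rot: [-3.141, -0.008, -3.006]
ft_force: [0.8, 0.1, -0.3]
opening: 0.843
```

```bash
python3 - <<'E'
from h import *
plan(552,-240,120,.136+np.pi)
E
```

```text
t 27.35 cur [ 552.4 -216.2  138.9] yaw 3.273 goal yaw 3.278 remaining after 0.0 j6 goal -2.12
  turn [-0.0003, -0.0079, -0.0002] shift m [0.0035, -0.0235, 0.019]
```

arm_command:
  targets:
    - [[0,-0.008,0],[0.0035,-0.0235,0.01],40]
    - [[0,-0.008,0],[0.0035,-0.0235,0.019],40]
    - [[0,-0.008,0],[0.0035,-0.0235,0.019],40]
    - [[0,-0.008,0],[0.0035,-0.0235,0.019],40]

```text
t: 27.75
eef_pos: [552.4, -237.0, 119.9]
tcp_rot: [3.141, -0.001, -3.005]
ft_force: [0.2, -0.1, -0.1]
opening: 0.841
```

```bash
python3 - <<'E'
from h import *
plan(552,-240,120,.136+np.pi)
p,d=read_camera('wrist');cv2.imwrite('pics/w11.png',p);c=cal('wrist');P=cloud(c,d)
blobs(p,c,d,'black',(270,370,120,232))
m=(d>0)&(P[...,2]>28)&(P[...,2]<40)&(abs(P[...,0]-552)<60)&(abs(P[...,1]+240)<40);m[235:]=0
print(m.sum(),P[m].mean(0).round(1),P[m].min(0).round(1),P[m].max(0).round(1))
E
```

```text
t 27.75 cur [ 552.4 -237.   119.9] yaw 3.278 goal yaw 3.278 remaining after 0.0 j6 goal -2.12
  turn [0.0005, -0.001, 0.0007] shift m [0.0008, -0.0029, -0.0001]
692 [ 552.7 -239.    34.5] [ 539.7 -252.7   28.3] [ 568.1 -225.3   37. ]
```

View pics/w11.png

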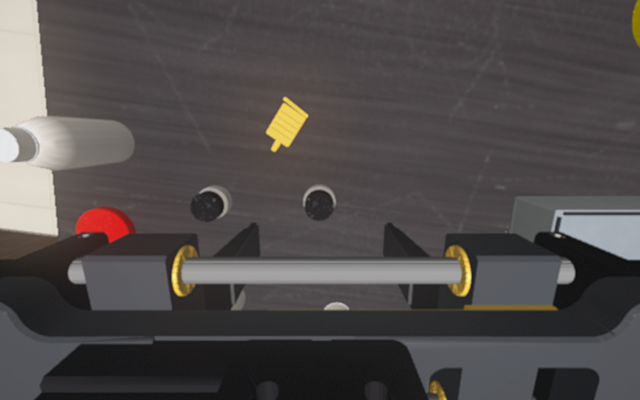

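The clear pot with its cap at (319,202) lies midway between the fingers.

arm_command:
  targets:
    - [[0,0,0],[-0.0014,-0.002,0.03],70]
    - [[0,0,0],[-0.0014,-0.002,0.06],70]
    - [[0,0,0],[-0.0014,-0.002,0.09],100]
    - [[0,0,0],[-0.0014,-0.002,0.115],100]
    - [[0,0,0],[-0.0014,-0.002,0.116],100]
    - [[0,0,0],[-0.0014,-0.002,0.116],100]
    - [[0,0,0],[-0.0014,-0.002,0.116],255]
    - [[0,0,0],[-0.0014,-0.002,0.116],255]

```text
t: 28.6
eef_pos: [554.8, -240.0, 5.7]
tcp_rot: [-3.14, 0.002, -3.005]
ft_force: [-1.0, 0.6, 0.9]
opening: 0.495
```

arm_command:
  targets:
    - [[0,0,0],[0,0,0],255]
    - [[0,0,0],[0,0,0],255]
    - [[0,0,0],[0,0,0],255]
    - [[0,0,0],[0,0,0],255]
    - [[0,0,0],[0,0,0],255]

```text
t: 29.1
eef_pos: [554.3, -239.9, 4.9]
tcp_rot: [-3.141, 0.0, -3.006]
ft_force: [-1.1, 1.7, 5.9]
opening: 0.324
```

```bash
python3 - <<'E'
from h import *
print(env.state()['opening']*95,env.state()['ft_force'])
plan(547.7,29.2,150,.136+np.pi)
E
```

```text
30.782290112025684 [-1.08115463  1.67222276  5.94329878]
t 29.1 cur [ 554.3 -239.9    4.9] yaw 3.277 goal yaw 3.278 remaining after 0.0 j6 goal -1.65
  turn [-0.0005, 0.0005, -0.0002] shift m [-0.03, 0.2675, -0.1453]
```

arm_command:
  targets:
    - [[0,0,0],[0,0,-0.04],255]
    - [[0,0,0],[0,0,-0.085],255]
    - [[0,0,0],[-0.003,0.025,-0.125],255]
    - [[0,0,0],[-0.008,0.07,-0.145],255]
    - [[0,0,0],[-0.013,0.115,-0.145],255]
    - [[0,0,0],[-0.018,0.16,-0.145],255]
    - [[0,0,0],[-0.023,0.205,-0.145],255]
    - [[0,0,0],[-0.028,0.25,-0.145],255]

```text
t: 29.9
eef_pos: [547.6, 13.3, 149.4]
tcp_rot: [-3.141, 0.0, -3.006]
ft_force: [-0.0, 0.3, -1.2]
opening: 0.324
```

```bash
python3 - <<'E'
from h import *
print(env.state()['opening']*95)
plan(547.7,29.2,21,.136+np.pi)
E
```

```text
30.82641645329274
t 29.9 cur [547.6  13.3 149.4] yaw 3.277 goal yaw 3.278 remaining after 0.0 j6 goal -1.65
  turn [-0.0003, 0.0003, -0.0005] shift m [-0.0022, 0.0158, 0.1284]
```

arm_command:
  targets:
    - [[0,0,0],[-0.002,0.0155,0.02],255]
    - [[0,0,0],[-0.002,0.0155,0.05],255]
    - [[0,0,0],[-0.002,0.0155,0.09],255]
    - [[0,0,0],[-0.002,0.0155,0.12],255]
    - [[0,0,0],[-0.002,0.0155,0.128],255]
    - [[0,0,0],[-0.002,0.0155,0.128],255]
    - [[0,0,0],[-0.002,0.0155,0.128],255]

```text
t: 30.6
eef_pos: [548.0, 27.1, 21.6]
tcp_rot: [-3.141, 0.0, -3.006]
ft_force: [0.2, -0.9, -0.4]
opening: 0.327
```

arm_command:
  targets:
    - [[0,0,0],[0,0,0.0005],255]
    - [[0,0,0],[0,0,0.0005],120]
    - [[0,0,0],[0,0,0.0005],120]
    - [[0,0,0],[0,0,0.0005],120]
    - [[0,0,0],[0,0,0.0005],120]
    - [[0,0,0],[0,0,-0.03],120]
    - [[0,0,0],[0,0,-0.08],120]
    - [[0,0,0],[0,0,-0.12],120]

```text
t: 31.4
eef_pos: [547.8, 27.3, 143.1]
tcp_rot: [-3.141, -0.0, -3.006]
ft_force: [-0.3, -0.3, 0.7]
opening: 0.529
```

```bash
python3 - <<'E'
from h import *
p,d=read_camera('wrist');cv2.imwrite('pics/w12.png',p)
p,d=read_camera('side');cv2.imwrite('pics/s4.png',cv2.resize(p[80:330,220:480],None,fx=2.3,fy=2.3))
plan(567,-346,160,.65+np.pi)
plan(567,-346,160,.65)
E
```

```text
Traceback (most recent call last):
  File "h.py", line 23, in plan
    yw=min(best,key=lambda a:abs(a-cur)); dy=yw-cur; st=np.clip(dy,-maxrot,maxrot) if maxrot else dy
ValueError: min() iterable argument is empty
```

View pics/w12.png

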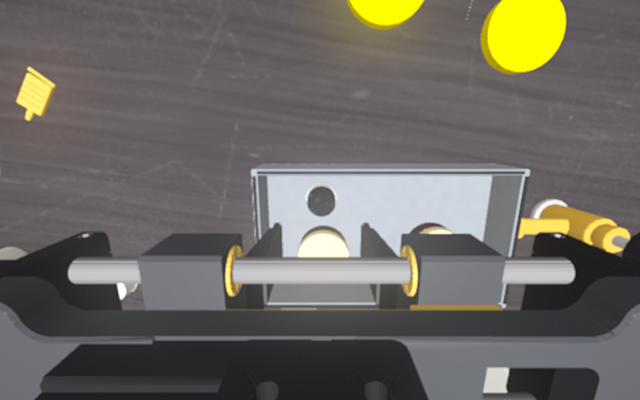

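View pics/s4.png

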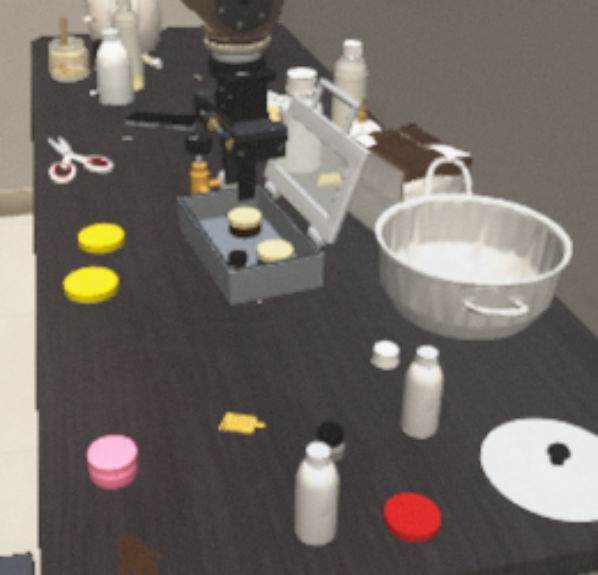

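Three pots stand in the box. The last clear pot is between the flasks, so I approach at yaw 0.65 to keep the gripper body clear of both.

```bash
python3 - <<'E'
from h import *
plan(567,-344,160,.65)
E
```

```text
t 31.5 cur [549.9  27.2 146. ] yaw 3.277 goal yaw 0.65 remaining after -1.427 j6 goal 0.38
  turn [0.0031, 0.008, 1.2002] shift m [0.0332, -0.3701, -0.0135]
```

arm_command:
  targets:
    - [[0,0,0],[0.0,-0.02,-0.013],100]
    - [[0,0,0.15],[0.003,-0.06,-0.013],100]
    - [[0,0,0.3],[0.007,-0.1,-0.013],100]
    - [[0,0,0.45],[0.01,-0.13,-0.013],100]
    - [[0,0,0.6],[0.014,-0.16,-0.013],100]
    - [[0,0,0.75],[0.017,-0.19,-0.013],100]
    - [[0,0,0.9],[0.02,-0.22,-0.013],100]
    - [[0,0,1.05],[0.024,-0.25,-0.013],100]

```text
t: 32.3
eef_pos: [557.6, -224.9, 153.3]
tcp_rot: [-3.141, -0.001, 2.221]
ft_force: [0.6, 1.0, -0.6]
opening: 0.607
```

```bash
python3 - <<'E'
from h import *
plan(567,-344,160,.65)
E
```

```text
t 32.3 cur [ 557.6 -224.9  153.3] yaw 2.221 goal yaw 0.65 remaining after -0.371 j6 goal 0.38
  turn [-0.001, -0.0003, 1.2002] shift m [-0.1005, -0.0647, -0.0067]
```

arm_command:
  targets:
    - [[0,0,0.15],[-0.02,-0.013,-0.007],100]
    - [[0,0,0.3],[-0.04,-0.025,-0.007],100]
    - [[0,0,0.45],[-0.06,-0.038,-0.007],100]
    - [[0,0,0.6],[-0.08,-0.05,-0.007],100]
    - [[0,0,0.75],[-0.1,-0.065,-0.007],100]
    - [[0,0,0.9],[-0.1,-0.065,-0.007],100]
    - [[0,0,1.05],[-0.1,-0.065,-0.007],100]
    - [[0,0,1.2],[-0.1,-0.065,-0.007],100]

```text
t: 33.1
eef_pos: [567.1, -342.7, 160.0]
tcp_rot: [-3.14, 0.0, 1.021]
ft_force: [-0.7, -0.1, -0.7]
opening: 0.607
```

arm_command:
  targets:
    - [[0,0,0.15],[0,0,0],60]
    - [[0,0,0.3],[0,0,0],60]
    - [[0,0,0.37],[0,0,0],60]
    - [[0,0,0.37],[0,0,0],60]
    - [[0,0,0.37],[0,0,0],60]

```text
t: 33.6
eef_pos: [567.3, -342.5, 160.5]
tcp_rot: [-3.141, 0.0, 0.66]
ft_force: [0.5, 0.4, -0.3]
opening: 0.763
```

```bash
python3 - <<'E'
from h import *
plan(567,-344,160,.65)
p,d=read_camera('wrist');cv2.imwrite('pics/w13.png',p);c=cal('wrist');P=cloud(c,d)
m=(d>0)&(P[...,2]>28)&(P[...,2]<40)&(abs(P[...,0]-567)<40)&(abs(P[...,1]+344)<40);m[240:]=0
print(m.sum(),P[m].mean(0).round(1),P[m].min(0).round(1),P[m].max(0).round(1))
m=(d>0)&(P[...,2]>95)&(P[...,2]<115)&(P[...,1]<-240);m[235:]=0
n,l,s,ce=cv2.connectedComponentsWithStats(m.astype(np.uint8))
for i in range(1,n):
    if s[i,4]>40: print('flask',s[i],P[l==i].mean(0).round(1))
E
```

```text
t 33.6 cur [ 567.3 -342.5  160.5] yaw 0.66 goal yaw 0.65 remaining after 0.0 j6 goal 0.38
  turn [-0.0007, 0.0005, 0.0098] shift m [-0.0012, 0.001, 0.0005]
529 [ 571.3 -346.4   34.3] [ 556.9 -360.6   29. ] [ 584.6 -332.7   36.9]
flask [380  72  34  34 854] [ 681.1 -326.9  105.1]
```

View pics/w13.png

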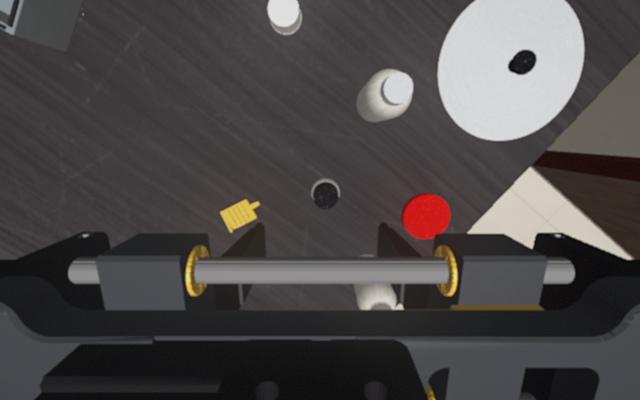

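The pot cap is at (325,193). Flask A at (393,90) and flask B at (377,295) are both about 100 mm off along tool x, clear of the gripper body. Going down.

arm_command:
  targets:
    - [[0,0,0.01],[-0.001,0.005,0.02],100]
    - [[0,0,0.01],[-0.0015,0.005,0.06],100]
    - [[0,0,0.01],[-0.0015,0.005,0.1],100]
    - [[0,0,0.01],[-0.0015,0.005,0.13],100]
    - [[0,0,0.01],[-0.0015,0.005,0.15],100]
    - [[0,0,0.01],[-0.0015,0.005,0.156],100]
    - [[0,0,0.01],[-0.0015,0.005,0.156],100]
    - [[0,0,0.01],[-0.0015,0.005,0.156],255]

```text
t: 34.45
eef_pos: [569.8, -347.9, 6.3]
tcp_rot: [3.14, -0.0, 0.648]
ft_force: [-0.5, -0.3, 0.3]
opening: 0.56
```

arm_command:
  targets:
    - [[0,0,0],[0,0,0],255]
    - [[0,0,0],[0,0,0],255]
    - [[0,0,0],[0,0,0],255]
    - [[0,0,0],[0,0,0],255]
    - [[0,0,0],[0,0,0],255]
    - [[0,0,0],[0,0,0],255]

```text
t: 35.05
eef_pos: [569.6, -347.7, 6.0]
tcp_rot: [3.141, -0.0, 0.647]
ft_force: [-0.8, 0.6, 5.7]
opening: 0.327
```

```bash
python3 - <<'E'
from h import *
print(env.state()['opening']*95,env.state()['ft_force'])
plan(531.4,148,160,.136)
E
```

```text
31.104862545312283 [-0.79331763  0.56235902  5.72390131]
t 35.05 cur [ 569.6 -347.7    6. ] yaw 0.647 goal yaw 0.136 remaining after 0.0 j6 goal 1.71
  turn [0.0009, -0.0003, 0.5115] shift m [0.2685, -0.4182, -0.1544]
```

Gripped (31 mm). I'll lift straight up and then travel.

arm_command:
  targets:
    - [[0,0,0],[0,0,-0.04],255]
    - [[0,0,0],[0,0,-0.085],255]
    - [[0,0,0],[0,0,-0.13],255]
    - [[0,0,0],[0.02,-0.03,-0.155],255]
    - [[0,0,0.1],[0.044,-0.068,-0.155],255]
    - [[0,0,0.2],[0.068,-0.106,-0.155],255]
    - [[0,0,0.3],[0.092,-0.144,-0.155],255]
    - [[0,0,0.4],[0.116,-0.182,-0.155],255]

```text
t: 35.85
eef_pos: [551.6, -130.7, 160.4]
tcp_rot: [3.141, -0.0, 0.243]
ft_force: [1.5, -0.2, -0.0]
opening: 0.326
```

```bash
python3 - <<'E'
from h import *
print(env.state()['opening']*95,env.state()['ft_force'])
plan(531.4,148,160,.136)
E
```

```text
30.975419853348058 [ 1.47832413 -0.18684562 -0.01693697]
t 35.85 cur [ 551.6 -130.7  160.4] yaw 0.243 goal yaw 0.136 remaining after 0.0 j6 goal 1.71
  turn [0.0003, -0.0, 0.107] shift m [0.0475, -0.2754, 0.0003]
```

arm_command:
  targets:
    - [[0,0,0.05],[0.008,-0.045,0],255]
    - [[0,0,0.107],[0.016,-0.09,0],255]
    - [[0,0,0.107],[0.024,-0.135,0],255]
    - [[0,0,0.107],[0.032,-0.18,0],255]
    - [[0,0,0.107],[0.04,-0.225,0],255]
    - [[0,0,0.107],[0.0475,-0.2754,0],255]
    - [[0,0,0.107],[0.0475,-0.2754,0.01],255]
    - [[0,0,0.107],[0.0475,-0.2754,0.03],255]

```text
t: 36.65
eef_pos: [531.0, 147.8, 130.8]
tcp_rot: [3.141, -0.003, 0.143]
ft_force: [0.3, -0.1, -0.8]
opening: 0.326
```

```bash
python3 - <<'E'
from h import *
print(env.state()['opening']*95,env.state()['ft_force'])
plan(531.4,148,22.5,.136)
p,d=read_camera('wrist');cv2.imwrite('pics/w14.png',p)
E
```

```text
30.979086683997934 [ 0.33281329 -0.09298771 -0.77791811]
t 36.65 cur [531.  147.8 130.8] yaw 0.143 goal yaw 0.136 remaining after 0.0 j6 goal 1.71
  turn [0.0002, -0.0026, 0.0075] shift m [0.0001, -0.0002, 0.1083]
```

View pics/w14.png

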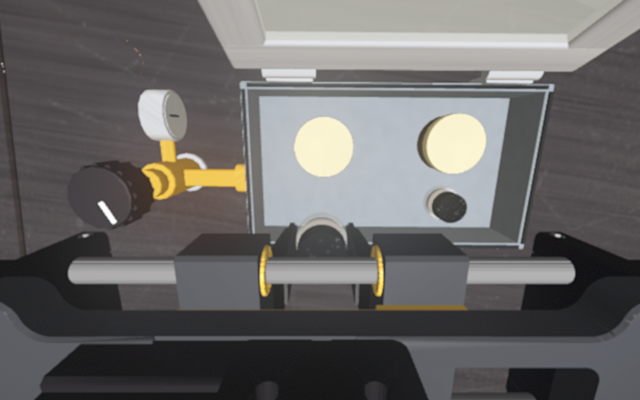

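The three pots stand at (324,146), (454,143) and (448,206), and the fourth is in the jaws. Lowering it.

arm_command:
  targets:
    - [[0,0,0.007],[0,0,0.03],255]
    - [[0,0,0.007],[0,0,0.07],255]
    - [[0,0,0.007],[0,0,0.1],255]
    - [[0,0,0.007],[0,0,0.108],255]
    - [[0,0,0.007],[0,0,0.108],255]
    - [[0,0,0.007],[0,0,0.108],255]

```text
t: 37.3
eef_pos: [531.1, 145.8, 22.7]
tcp_rot: [3.141, -0.0, 0.133]
ft_force: [-0.4, -0.0, -0.3]
opening: 0.327
```

arm_command:
  targets:
    - [[0,0,0],[0,0,0.0],120]
    - [[0,0,0],[0,0,0.0],120]
    - [[0,0,0],[0,0,0.0],120]
    - [[0,0,0],[0,0,0.0],120]
    - [[0,0,0],[0,0,-0.03],120]
    - [[0,0,0],[0,0,-0.08],120]
    - [[0,0,0],[0,0,-0.13],120]

```text
t: 38.0
eef_pos: [530.2, 146.2, 153.3]
tcp_rot: [3.141, 0.002, 0.133]
ft_force: [1.0, -0.1, -0.1]
opening: 0.528
```

```bash
python3 - <<'E'
from h import *
plan(531.4,148,300,.136)
p,d=read_camera('wrist');cv2.imwrite('pics/w15.png',p)
p,d=read_camera('side');cv2.imwrite('pics/s5.png',cv2.resize(p[80:330,220:480],None,fx=2.3,fy=2.3))
E
```

```text
t 38.0 cur [530.2 146.2 153.3] yaw 0.133 goal yaw 0.136 remaining after 0.0 j6 goal 1.71
  turn [0.0002, 0.002, -0.0025] shift m [0.0012, -0.0015, -0.1467]
```

View pics/w15.png

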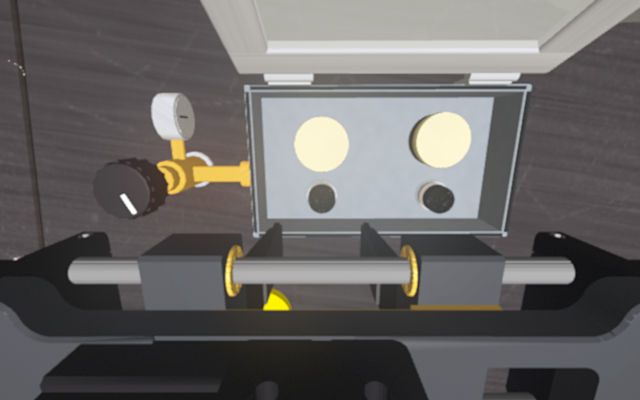

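View pics/s5.png

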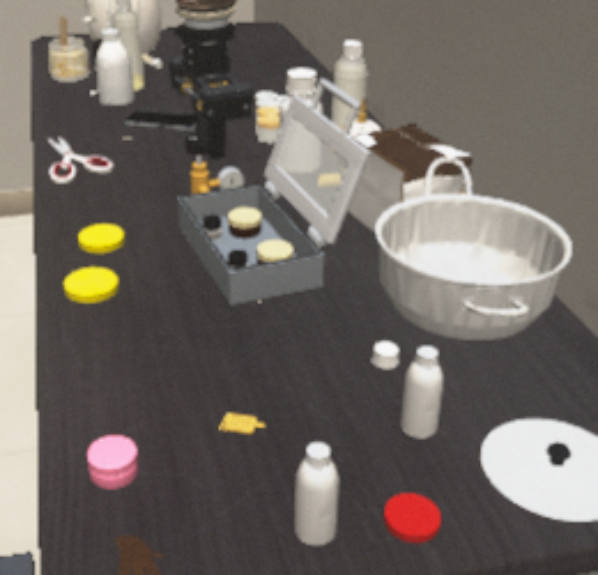

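All four pots stand upright, side by side: caps at (321,197) and (437,197), cream lids at (321,143) and (441,139). Next I shut the lid, going above the open bar first.

arm_command:
  targets:
    - [[0,0,0],[0,0,-0.045],134]
    - [[0,0,-0.15],[0,0,-0.09],134]
    - [[0,0,-0.3],[0,0,-0.135],134]
    - [[0,0,-0.45],[0,0,-0.175],134]
    - [[0,0,-0.6],[0.03,0.005,-0.175],134]
    - [[0,0,-0.75],[0.06,0.015,-0.175],134]
    - [[0,0,-0.9],[0.09,0.025,-0.175],134]
    - [[0,0,-1.05],[0.12,0.035,-0.175],134]

```text
t: 38.9
eef_pos: [655.3, 127.4, 326.6]
tcp_rot: [-3.141, 0.0, 1.19]
ft_force: [1.4, 0.8, 0.0]
opening: 0.472
```

```bash
python3 - <<'E'
from h import *
plan(717,113,325,1.707)
E
```

```text
t 38.9 cur [655.3 127.4 326.6] yaw 1.19 goal yaw 1.707 remaining after 0.0 j6 goal 0.02
  turn [-0.0007, 0.0003, -0.5172] shift m [0.0096, 0.0626, 0.0016]
```

arm_command:
  targets:
    - [[0,0,-0.15],[0.005,0.03,0],134]
    - [[0,0,-0.3],[0.0096,0.06,0],134]
    - [[0,0,-0.45],[0.0096,0.0626,0],134]
    - [[0,0,-0.517],[0.0096,0.0626,0],134]
    - [[0,0,-0.517],[0.0096,0.0626,0],134]
    - [[0,0,-0.517],[0.0096,0.0626,0],134]

```text
t: 39.5
eef_pos: [715.8, 112.9, 326.7]
tcp_rot: [-3.141, 0.0, 1.698]
ft_force: [-0.4, 0.1, 0.5]
opening: 0.474
```

```bash
python3 - <<'E'
from h import *
plan(717,113,230,1.707)
p,d=read_camera('wrist');cv2.imwrite('pics/w16.png',p);c=cal('wrist');P=cloud(c,d)
m=(d>0)&(P[...,2]>238)&(P[...,2]<262)&(P[...,0]>650)&(P[...,0]<780);m[225:]=0
print(m.sum(),P[m].mean(0).round(1)); q=P[m]
for y in range(110,190,10):
    k=abs(q[:,1]-y)<5
    if k.sum()>5: print(y,np.median(q[k],0).round(1))
E
```

```text
t 39.5 cur [715.8 112.9 326.7] yaw 1.698 goal yaw 1.707 remaining after 0.0 j6 goal 0.02
  turn [-0.0008, 0.0001, -0.0088] shift m [-0.0001, 0.0013, 0.0967]
1118 [713.6 136.9 251.9]
110 [717.2 110.1 252.4]
120 [716.  120.2 252.4]
130 [714.6 130.2 252.4]
140 [713.3 139.9 252.4]
150 [712.2 150.1 252.6]
160 [710.2 160.2 252.5]
170 [708.9 168.6 251.5]
```

View pics/w16.png

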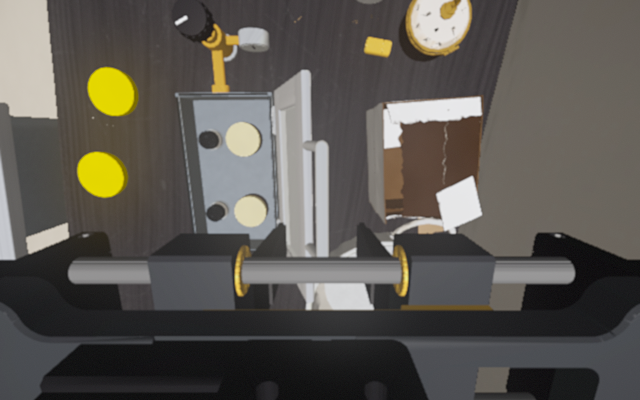

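The bar lies at column 321 between the pads (272, 372), its top at z = 252, as computed. I'll go down and grip.

arm_command:
  targets:
    - [[0,0,-0.008],[0,0.001,0.03],134]
    - [[0,0,-0.008],[0,0.001,0.06],134]
    - [[0,0,-0.008],[0,0.001,0.085],134]
    - [[0,0,-0.008],[0,0.001,0.0975],134]
    - [[0,0,-0.008],[0,0.001,0.0975],134]
    - [[0,0,-0.008],[0,0.001,0.0975],255]
    - [[0,0,-0.008],[0,0.001,0.0975],255]
    - [[0,0,-0.008],[0,0.001,0.0975],255]

```text
t: 40.35
eef_pos: [717.2, 113.0, 231.0]
tcp_rot: [3.14, 0.0, 1.708]
ft_force: [0.6, 0.7, 0.4]
opening: 0.279
```

arm_command:
  targets:
    - [[0,0,0],[0,0,0],255]
    - [[0,0,0],[0,0,0],255]
    - [[0,0,0],[0,0,0],255]

```text
t: 40.65
eef_pos: [716.4, 112.9, 230.1]
tcp_rot: [-3.141, 0.0, 1.708]
ft_force: [-4.6, -0.7, 4.3]
opening: 0.116
```

```bash
python3 - <<'E'
from h import *
s=env.state();p,r=tool();print(p,s['ft_force'],s['opening'],s['tcp_rot'])
b=np.array([.9908,.1356]);t0=1.92
for th in (1.85,1.75,1.65,1.55,1.45,1.35,1.25,1.15,1.05,.95,.85,.75,.65,.55,.45,.35,.25,.15,.05,0):
    d=np.r_[190*(np.cos(t0)-np.cos(th))*b,190*(np.sin(th)-np.sin(t0))]; print(th,(r.inv().apply(d)/1000).round(4).tolist())
E
```

```text
[716.39293006 112.88934372 230.08249986] [-4.59501617 -0.72854031  4.26376056] 0.11573251872717907 [-3.14051479e+00  2.12984614e-04  1.70835806e+00]
1.85 [0.0, -0.0127, -0.0041]
1.75 [0.0, -0.0312, -0.0084]
1.65 [0.0001, -0.05, -0.0108]
1.55 [0.0001, -0.069, -0.0114]
1.45 [0.0001, -0.0879, -0.01]
1.35 [0.0002, -0.1066, -0.0067]
1.25 [0.0002, -0.1249, -0.0016]
1.15 [0.0002, -0.1426, 0.0053]
1.05 [0.0002, -0.1595, 0.0139]
0.95 [0.0003, -0.1755, 0.0242]
0.85 [0.0003, -0.1904, 0.036]
0.75 [0.0003, -0.204, 0.0492]
0.65 [0.0003, -0.2162, 0.0638]
0.55 [0.0004, -0.2269, 0.0795]
0.45 [0.0004, -0.236, 0.0961]
0.35 [0.0004, -0.2434, 0.1136]
0.25 [0.0004, -0.249, 0.1318]
0.15 [0.0004, -0.2527, 0.1504]
0.05 [0.0004, -0.2546, 0.1693]
0 [0.0004, -0.2548, 0.1788]
```

arm_command:
  targets:
    - [[0,0,0],[0,-0.0127,-0.0041],255]
    - [[0,0,0],[0,-0.0312,-0.0084],255]
    - [[0,0,0],[0,-0.05,-0.0108],255]
    - [[0,0,0],[0,-0.069,-0.0114],255]
    - [[0,0,0],[0,-0.0879,-0.01],255]
    - [[0,0,0],[0,-0.1066,-0.0067],255]
    - [[0,0,0],[0,-0.1249,-0.0016],255]
    - [[0,0,0],[0,-0.1426,0.0053],255]

```text
t: 41.45
eef_pos: [575.5, 93.9, 225.0]
tcp_rot: [3.139, -0.001, 1.708]
ft_force: [1.3, 5.0, -2.2]
opening: 0.118
```

arm_command:
  targets:
    - [[0,0,0],[0,-0.0169,0.0086],255]
    - [[0,0,0],[0,-0.0329,0.0189],255]
    - [[0,0,0],[0,-0.0478,0.0307],255]
    - [[0,0,0],[0,-0.0614,0.0439],255]
    - [[0,0,0],[0,-0.0736,0.0585],255]
    - [[0,0,0],[0,-0.0843,0.0742],255]
    - [[0,0,0],[0,-0.0934,0.0908],255]
    - [[0,0,0],[0,-0.1008,0.1083],255]

```text
t: 42.25
eef_pos: [475.5, 80.0, 115.9]
tcp_rot: [3.141, -0.0, 1.708]
ft_force: [2.0, 4.8, -1.0]
opening: 0.12
```

Remaining, from 0.35 to 0 rad: y -0.0114, z +0.0652.

arm_command:
  targets:
    - [[0,0,0],[0,-0.0056,0.0182],255]
    - [[0,0,0],[0,-0.0093,0.0368],255]
    - [[0,0,0],[0,-0.0112,0.0557],255]
    - [[0,0,0],[0,-0.0114,0.0655],255]
    - [[0,0,0],[0,-0.0114,0.0655],255]
    - [[0,0,0],[0,-0.0114,0.0655],255]

```text
t: 42.85
eef_pos: [463.7, 78.3, 50.0]
tcp_rot: [-3.139, -0.0, 1.708]
ft_force: [-3.8, 3.6, -0.8]
opening: 0.118
```

arm_command:
  targets:
    - [[0,0,0],[0,0,0.0],134]
    - [[0,0,0],[0,0,0.0],134]
    - [[0,0,0],[0,0,0.0],134]
    - [[0,0,0],[0,0,0.0],134]
    - [[0,0,0],[0,0,-0.03],134]
    - [[0,0,0],[0,0,-0.075],134]
    - [[0,0,0],[0,0,-0.12],134]
    - [[0,0,0],[0,0,-0.165],134]

```text
t: 43.65
eef_pos: [464.2, 77.9, 217.5]
tcp_rot: [3.142, 0.0, 1.708]
ft_force: [0.9, 0.7, -0.4]
opening: 0.473
```

```bash
python3 - <<'E'
from h import *
p,d=read_camera('side');cv2.imwrite('pics/s6.png',cv2.resize(p[80:330,220:480],None,fx=2.3,fy=2.3))
P=cloud(cal('side'),d)
p2,d2=read_camera('wrist');cv2.imwrite('pics/w17.png',p2)
plan(538.1,290.3,220,.136+np.pi)
E
```

```text
t 43.75 cur [466.5  78.1 220.8] yaw 1.708 goal yaw 3.278 remaining after 0.369 j6 goal -1.21
  turn [0.0073, 0.0066, -1.1998] shift m [0.2004, 0.1, 0.0015]
```

View pics/s6.png

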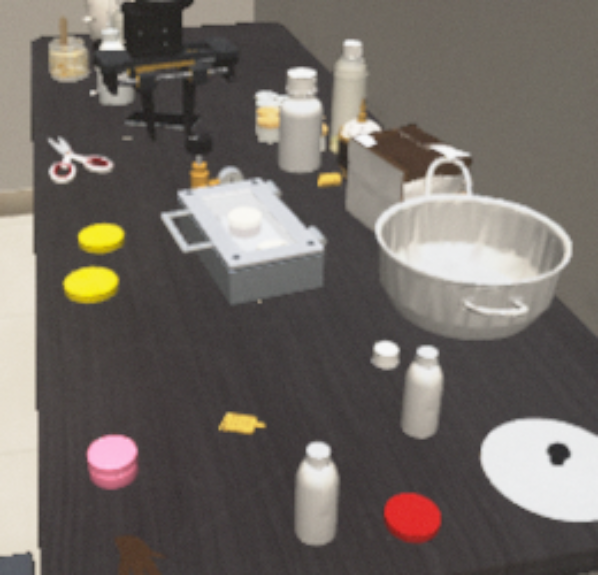

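The lid is flat and shut. Now the knob: start with joint 6 far negative so one grip covers the whole 3.6 rad clockwise.

arm_command:
  targets:
    - [[0.0,0.0,-0.15],[0.03,0.015,0],60]
    - [[0,0,-0.3],[0.06,0.03,0],60]
    - [[0,0,-0.45],[0.09,0.045,0],60]
    - [[0,0,-0.6],[0.12,0.06,0],60]
    - [[0,0,-0.75],[0.15,0.075,0],60]
    - [[0,0,-0.9],[0.18,0.09,0],60]
    - [[0,0,-1.05],[0.2,0.1,0],60]
    - [[0.0,0.0,-1.2],[0.2,0.1,0],60]

```text
t: 44.55
eef_pos: [536.4, 292.1, 214.2]
tcp_rot: [-3.141, -0.001, 2.917]
ft_force: [-0.8, -0.3, -0.6]
opening: 0.765
```

```bash
python3 - <<'E'
from h import *
plan(538.1,290.3,190,3.5)
E
```

```text
t 44.55 cur [536.4 292.1 214.2] yaw 2.917 goal yaw 3.5 remaining after 0.0 j6 goal -1.43
  turn [-0.0002, -0.0009, -0.5835] shift m [-0.0021, -0.0013, 0.0242]
```

arm_command:
  targets:
    - [[0,0,-0.15],[-0.002,-0.0013,0.01],60]
    - [[0,0,-0.3],[-0.002,-0.0013,0.024],60]
    - [[0,0,-0.45],[-0.002,-0.0013,0.04],60]
    - [[0,0,-0.58],[-0.002,-0.0013,0.055],60]
    - [[0,0,-0.58],[-0.002,-0.0013,0.06],60]
    - [[0,0,-0.58],[-0.002,-0.0013,0.06],60]
    - [[0,0,-0.58],[-0.002,-0.0013,0.06],60]

```text
t: 45.25
eef_pos: [538.0, 288.2, 155.9]
tcp_rot: [-3.141, 0.0, -2.798]
ft_force: [-0.2, 1.1, -0.1]
opening: 0.761
```

```bash
python3 - <<'E'
from h import *
plan(538.1,290.3,101,3.5)
p,d=read_camera('wrist');cv2.imwrite('pics/w18.png',p)
E
```

```text
t 45.25 cur [538.  288.2 155.9] yaw 3.485 goal yaw 3.5 remaining after 0.0 j6 goal -1.43
  turn [-0.0001, 0.0003, -0.0146] shift m [-0.0008, 0.002, 0.0549]
```

View pics/w18.png

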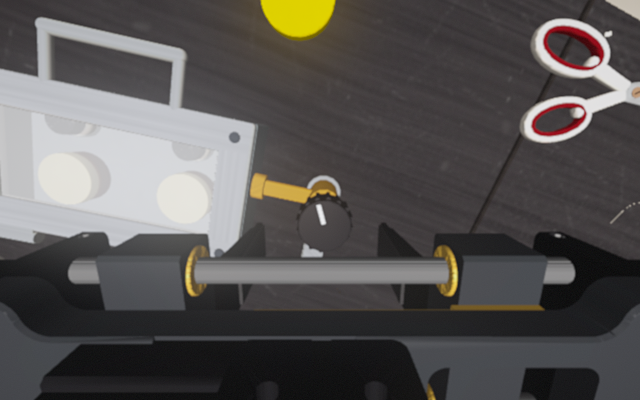

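The knob at (325,220) is centred to within a few mm. Descending.

arm_command:
  targets:
    - [[0,0,-0.015],[-0.0008,0.002,0.02],60]
    - [[0,0,-0.015],[-0.0008,0.002,0.045],60]
    - [[0,0,-0.015],[-0.0008,0.002,0.0549],60]
    - [[0,0,-0.015],[-0.0008,0.002,0.0549],60]
    - [[0,0,-0.015],[-0.0008,0.002,0.0549],60]

```text
t: 45.8
eef_pos: [538.3, 290.4, 101.5]
tcp_rot: [-3.141, 0.001, -2.78]
ft_force: [0.5, 0.6, 0.0]
opening: 0.763
```

```bash
python3 - <<'E'
from h import *
plan(538.1,290.3,101,3.5)
E
```

```text
t 45.8 cur [538.3 290.4 101.5] yaw 3.503 goal yaw 3.5 remaining after 0.0 j6 goal -1.43
  turn [-0.0001, 0.0008, 0.0029] shift m [0.0002, -0.0, 0.0005]
```

arm_command:
  targets:
    - [[0,0,0],[0,0,0],255]
    - [[0,0,0],[0,0,0],255]
    - [[0,0,0],[0,0,0],255]
    - [[0,0,0],[0,0,0],255]
    - [[0,0,0],[0,0,0],255]
    - [[0,0,0],[0,0,0],255]
    - [[0,0,0],[0,0,0],255]

```text
t: 46.5
eef_pos: [537.8, 290.4, 100.8]
tcp_rot: [3.142, 0.0, -2.78]
ft_force: [-0.8, 1.5, 3.0]
opening: 0.426
```

```bash
python3 - <<'E'
from h import *
s=env.state();print(s['eef_pos'],s['ft_force'],s['moment'],s['opening']*95,s['joints'][5])
E
```

```text
[537.82227603 290.40128853 100.79118824] [-0.80142563  1.4830739   3.0156466 ] [0.35740281 0.21484996 0.01279519] 40.43537051516326 -1.5455997900847274
```

Well centred with low forces. Turning clockwise (positive about tool z), descending 4.2 mm/rad.

arm_command:
  targets:
    - [[0,0,0.14],[0,0,0.0006],255]
    - [[0,0,0.28],[0,0,0.0012],255]
    - [[0,0,0.42],[0,0,0.0018],255]
    - [[0,0,0.56],[0,0,0.0024],255]
    - [[0,0,0.7],[0,0,0.003],255]
    - [[0,0,0.84],[0,0,0.0036],255]
    - [[0,0,0.98],[0,0,0.0041],255]
    - [[0,0,1.12],[0,0,0.0047],255]

```text
t: 47.3
eef_pos: [537.8, 290.3, 96.0]
tcp_rot: [-3.141, 0.0, 2.378]
ft_force: [-0.7, 0.7, 3.6]
opening: 0.428
```

```bash
python3 - <<'E'
from h import *
s=env.state();print(s['eef_pos'],s['ft_force'],s['moment'],s['opening']*95,s['joints'][5])
E
```

```text
[537.79361565 290.25216586  96.03876279] [-0.66615414  0.66932557  3.61780362] [0.04291631 0.2599499  0.04165669] 40.665173807287665 -0.4198842740599519
```

arm_command:
  targets:
    - [[0,0,0.14],[0,0,0.0006],255]
    - [[0,0,0.28],[0,0,0.0012],255]
    - [[0,0,0.42],[0,0,0.0018],255]
    - [[0,0,0.56],[0,0,0.0024],255]
    - [[0,0,0.7],[0,0,0.003],255]
    - [[0,0,0.84],[0,0,0.0036],255]
    - [[0,0,0.98],[0,0,0.0041],255]
    - [[0,0,1.12],[0,0,0.0047],255]

```text
t: 48.1
eef_pos: [537.6, 290.2, 91.3]
tcp_rot: [-3.141, 0.0, 1.258]
ft_force: [-2.6, 0.4, 4.3]
opening: 0.425
```

```bash
python3 - <<'E'
from h import *
s=env.state();print(s['eef_pos'],s['ft_force'],s['moment'],s['opening']*95,s['joints'][5])
E
```

```text
[537.61191531 290.20637696  91.32962572] [-2.6288555   0.41696612  4.25850642] [0.00254729 0.47285738 0.0355798 ] 40.41260325790833 0.7001024108734709
```

arm_command:
  targets:
    - [[0,0,0.14],[0,0,0.0006],255]
    - [[0,0,0.28],[0,0,0.0012],255]
    - [[0,0,0.42],[0,0,0.0018],255]
    - [[0,0,0.56],[0,0,0.0024],255]
    - [[0,0,0.7],[0,0,0.003],255]
    - [[0,0,0.84],[0,0,0.0036],255]
    - [[0,0,0.98],[0,0,0.0041],255]
    - [[0,0,1.12],[0,0,0.0047],255]

```text
t: 48.9
eef_pos: [537.5, 290.3, 86.6]
tcp_rot: [3.142, 0.001, 0.138]
ft_force: [-1.4, 1.1, 3.8]
opening: 0.424
```

```bash
python3 - <<'E'
from h import *
s=env.state();print(s['eef_pos'],s['ft_force'],s['moment'],s['opening']*95,s['joints'][5])
E
```

```text
[537.53147024 290.33903282  86.60489515] [-1.355236    1.0690182   3.75477994] [0.25011016 0.63307753 0.00576325] 40.302758198013755 1.8200854055500497
```

arm_command:
  targets:
    - [[0,0,0.1],[0,0,0.0004],255]
    - [[0,0,0.2],[0,0,0.0008],255]
    - [[0,0,0.3],[0,0,0.001],255]
    - [[0,0,0.35],[0,0,0.001],255]

```text
t: 49.3
eef_pos: [538.5, 290.2, 85.7]
tcp_rot: [3.141, -0.002, -0.209]
ft_force: [2.2, -0.9, 2.5]
opening: 0.423
```

```bash
python3 - <<'E'
from h import *
s=env.state();print(s['eef_pos'],s['ft_force'],s['moment'],s['opening']*95,s['joints'][5])
E
```

```text
[538.49883065 290.17350714  85.68229933] [ 2.22572176 -0.88732061  2.52426498] [-0.0395287  -0.31543943  0.51336573] 40.22948331050815 2.1672407701954772
```

The moment rose from 0.04 to 0.51 N m after 3.7 rad, which is the shut stop. A small extra turn, then release and retreat.

arm_command:
  targets:
    - [[0,0,0.08],[0,0,0],255]
    - [[0,0,0.08],[0,0,0],0]
    - [[0,0,0.08],[0,0,0],0]
    - [[0,0,0.08],[0,0,0],0]
    - [[0,0,0.08],[0,0,-0.03],0]
    - [[0,0,0.08],[0,0,-0.075],0]
    - [[0,0,0.08],[0,0,-0.12],0]
    - [[0,0,0.08],[0,0,-0.165],0]

```text
t: 50.1
eef_pos: [537.5, 290.1, 252.2]
tcp_rot: [3.141, 0.0, -0.285]
ft_force: [0.2, 0.4, 0.3]
opening: 0.956
```

arm_command:
  targets:
    - [[0,0,0],[-0.01,0.02,-0.04],0]
    - [[0,0,0],[-0.03,0.06,-0.06],0]
    - [[0,0,0],[-0.04,0.09,-0.06],0]
    - [[0,0,0],[-0.04,0.1,-0.06],0]
    - [[0,0,0],[-0.04,0.1,-0.06],0]
    - [[0,0,0],[-0.04,0.1,-0.06],0]

```text
t: 50.7
eef_pos: [471.8, 206.0, 310.3]
tcp_rot: [3.141, 0.0, -0.287]
ft_force: [-0.7, 0.4, 0.1]
opening: 0.998
```

```bash
python3 - <<'E'
from h import *
s=env.state();print(s['eef_pos'],s['ft_force'],s['opening'])
p,d=read_camera('wrist');c=cal('wrist');cv2.imwrite('pics/w19.png',p);P=cloud(c,d)
m=(d>0)&(P[...,2]>100)&(P[...,2]<140)&(abs(P[...,0]-538)<30)&(abs(P[...,1]-290)<30);m[230:]=0
print('knob top',np.median(P[m][:,2]),m.sum())
v,u=np.mgrid[:400,:640]
m=(d>0)&(P[...,2]>55)&(P[...,2]<95)&(abs(P[...,0]-575)<90)&(abs(P[...,1]-92)<140);m[225:]=0
q=P[m];R2=R.from_euler('z',-.136).as_matrix();b=(q-[575.2,93.5,0])@R2.T
for lo,hi in((-70,-35),(-35,0),(0,35),(35,70)):
    k=(b[:,0]>lo)&(b[:,0]<hi)&(b[:,2]>64); print('lid z',lo,np.median(b[k][:,2]).round(1),k.sum())
p,d=read_camera('side');cv2.imwrite('pics/s7.png',cv2.resize(p[80:330,220:480],None,fx=2.3,fy=2.3))
E
```

```text
[471.82978525 206.04106908 310.2996845 ] [-0.651805    0.42882414  0.06544441] 0.9980362542412669
knob top 114.18949545955641 878
lid z -70 73.1 4655
lid z -35 71.1 4921
lid z 0 71.1 5230
lid z 35 73.0 5407
```

View pics/w19.png

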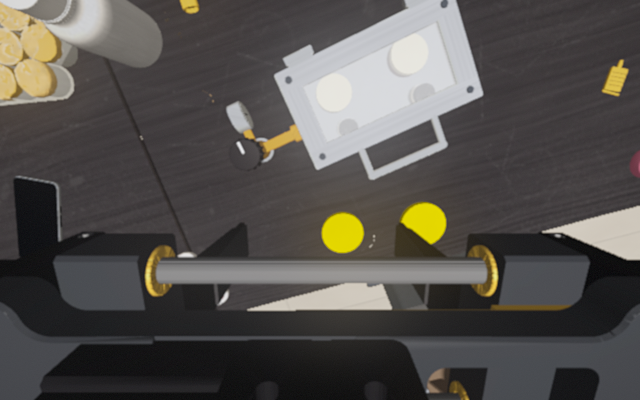

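View pics/s7.png

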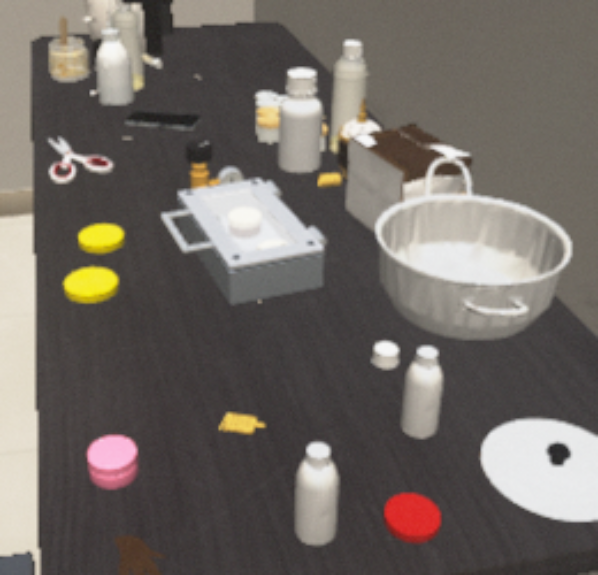

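The knob top is at 114.2 mm (fully shut), the lid frame is flat at 73 mm, four pots show through the pane, and both flasks are where they were. Handing in.

```bash
python3 -c "
from cell import env
print(env.job_done(), env.state()['t'])"
```

```text
the job is handed in; nothing more can be done
the job is handed in; nothing more can be done
```

The job is handed in, finished at about 51 s of the 210 s allowed. I opened the vent valve to its stop and swung the lid back until it stayed open. I then stood both amber and both clear pots in the box, shut the lid and screwed the valve down. The hand-in gave no verdict, so this rests on my own checks.

**Last checks, all as they should be:**
- **Valve:** the knob top was at 114.2 mm, against 114 mm expected when shut. The turning moment rose from about 0.04 to 0.51 N m at the stop.
- **Lid:** its frame lay flat at 73 mm at both the front and the hinge side.
- **Pots:** all four were visible upright through the pane after the lid was shut.
- **Flask:** it was never touched, and it and its look-alike stood where they began in the last side view.

**Checks that disagreed:**
- **Camera positions:** the wrist camera's pot positions differed from the fixed cameras by 7–9 mm for the amber pots and 3–6 mm for the clear ones. The wrist values proved right at the grasps.
- **Opening turn:** the knob's white mark showed only about 3.2–3.3 rad of opening turn. The 15 mm rise and the stop moment both showed it fully open, so I went by those.

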